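# Tighten and pin the castle nut of a swing-arm pivot

## Robot

A 6-joint arm with a two-finger parallel gripper is mounted at the origin on the work surface. World frame = base frame: x ahead of the robot, y to its left, z up, the work surface at z = 0. Lengths are in m, angles in rad, forces in N, time in s.
With the tool pointing down it reaches from about 0.375 to 0.75 m from the base axis. Payload 9 kg.
Tool frame: the origin (TCP) lies on the centre line of the jaws, within the pads' length; the fingertips stand 8 mm ahead of it and the grasp point (between the pads) lies 11 mm behind it; z points along the fingers, y is the direction in which the jaws open and shut (so a half turn about z gives the same grasp; the last joint's range is limited). The gripper opens to 85 mm and grips with 20 to 120 N. Pads are 22 mm wide; open, the fingers measure 114 mm over their backs; the gripper's body (76 mm by 85 mm) begins 54 mm behind the grasp point. The pads swing forward as they close: fully open they stand 13 mm farther back than shut.
Start: joints at [-1.396, 0.104, 0.097, 1.564, 0, 1.353], TCP at [0.23, -0.554, 0.239] pointing down, gripper open.
Joint ranges: [-2.99, 2.99], [-0.84, 1.86], [-1.1, 1.16], [-1.84, 2.11], [-1.51, 1.56], [-3.14, 3.14]. Speed limits (rad/s): [2.22, 2.22, 2.57, 3.14, 3.14, 3.14].

## Interface

Orientations are given as a 3x3 rotation matrix whose columns are the frame's x, y, z axes.
In Python, from cell import arm gives the robot as it stands.
- The arm moves only by the tool servo_tool, never from a script. Its arguments are lists of equal length, an entry for each row: "xyz": the shift along the tool's x, y, z in m, a list of three; "angular": the turn, a rotation vector about the tool's x, y, z in degrees, a list of three. A call has 1 to 12 rows; each row is the pose to reach, as a shift and turn from the pose commanded when the call began, along the tool's axes at that moment; what a row does not reach only later rows make up. A row lasts 1/8 s, in which the tool goes at most 62.5 mm and 10.7 degrees, less where a joint would pass 70% of its speed; a pose out of reach is approached as far as the arm can. A call with a gripper value outside its range is refused whole. "grip" is the finger opening in m, from 0 to 0.0854, set as the call begins (left out, the last holds). The fingers move at their own pace and stop on an object; "grip_force" is the grip in N (left out, the last holds). Time passes only in rows, so rows that repeat a pose let the fingers close. It gives the time, the measured TCP pose, the force and the opening at its end, in the units of the state.
- arm.get_state(): the state, without advancing time (a new reading comes with each control period).
- arm.capture(name): name is "side" or "top" or "wrist"; returns a dict with "frame" (420x560x3 uint8, red, green, blue), "fx", "fy", "cx", "cy" (pixels), "k1" (the pictures are not rectified: a ray, as slopes to the right and down, at radius r is drawn at 1 + k1 r^2 times it, then the intrinsics apply), "rvec" (rotation vector, rad) and "tvec" (3), from world to camera coordinates, as OpenCV has them. Camera axes: x right, y down, z forward; pixel columns grow to the right and rows downward; lengths in m; the calibration is good to about 2 mm. A picture is of the moment at which its call begins. There is no depth.
- arm.job_done(): hands the job in, once; it reports no verdict.
Trained networks look in the newest picture that a camera, given by its name, has taken for a name from the list of things; names that differ only in an ending like _2 or _b are one class to them, and where a whole thing is asked for, a point or a joint stands for the part that bears it (a point fixed in the world has none). Each returns a list of dicts, best first, with "p" (0 to 1); they miss things now and then, are a little off and sometimes report something else, mostly with a low value. They report only what shows in the picture. A call takes as long as a camera call. They do not tell look-alikes from the thing itself.
- arm.trace(camera, target): "pixels" (420x560 bool, what is visible of it) and "position" ([column, row] in pixels, amid what is visible of it).
The state is a dict: "clock": time; "joints": joint angles; "joint_velocities": joint speeds; "joint_torque": joint torques, N m; "eef_pos": TCP position; "eef_rot": TCP orientation; "force": force on the tool from outside, world axes, zero at the start; "torque": the same for the moment, N m; "grip_width": finger opening in m.
Only numpy, scipy, OpenCV 4.12 (cv2) and the standard library are available. Lean on these libraries where they do the work, as an engineer would, in place of code of your own. Each camera call takes 0.05 s, during which the arm holds its last target.

## Task

The castle nut on the pivot of the device swing arm has been left loose. Turn it clockwise by its lever until you feel it bear on the disc spring, carry on to the first slot after that which lines up with the hole through the spindle (no further, and without backing off), then ease the T-handle locking pin through slot and hole until its shoulder is home against the nut, never forcing it, and let go. Leave the other things on the counter where they are.

Things in the scene. Friction and masses are not known exactly. Their poses are not given: they have to be found in the camera images.
- hole (a point): Centre of the hole, 7.5 mm wide, that runs straight through the upright spindle of the mount, 101.5 mm above the counter. The hole runs level along this point's y axis and is open at both ends; the pin can enter from either. z is up along the spindle.
- nut_centre (a point): Middle of the nut, 17.5 mm above its underside; the lever points along x. Hexagon 46 mm across flats, 35 mm tall; its top 11 mm is a crown with six 9 mm wide slots open at the top, one through the middle of each flat, at 30, 90, 150.. degrees from x; slot floors 5.5 mm below the hole's axis. Lever: bar 16 mm wide, from the nut to 123 mm from the axis, its sides 75 to 87 mm above the counter.
- pin_grip (a point): Middle of the pin's barrel (14 mm diameter, 34 mm long along x), on the pin's axis, 7 mm above the counter as it lies. x points to the pin's tip. T bar's middle 23 mm behind (-x), shoulder 17 mm ahead, tip 71 mm ahead.
- pin_mid (a point): Point on the pin's axis 40 mm ahead (+x) of the barrel's middle, 23 mm ahead of the shoulder. With the shoulder home against a flat of the nut it lies on the spindle axis, at hole.
- nebuliser: Clear plastic nebuliser cup standing on the counter, 50 mm across, 55 mm tall; origin under its centre. Bystander.
- injector: Orange plastic auto-injector lying on the counter, 150 mm long along x, 26 mm wide, 22 mm tall; origin under its centre. Bystander.
- tube0: Blue-capped clear specimen tube lying on the counter, 108 mm long along x, 17 mm thick; origin under its centre. Bystander.
- tube1: Second blue-capped specimen tube, the same. Bystander.
- hammer: Chrome reflex hammer lying on the counter, 220 mm long along x, head at +x 44 mm wide, 19 mm tall; origin under its middle. Bystander.
- organiser: White plastic pill organiser with seven lids, 150 mm long along x, 36 mm wide, 22 mm tall; origin under its centre. Bystander.
- gallipot: Small steel bowl, 72 mm across, 40 mm tall; origin under its centre. Bystander.
- mount: The fixed swing-arm mount; origin on the counter under the spindle axis. Base plate 130 x 130 x 10 mm, round pedestal, white arm hub (radius 34 mm, top 64 mm up); the arm runs 225 mm along +x to a low device plate (90 mm wide, top 86 mm up). Bearing ring (radius 33 mm) and steel washer (radius 28 mm, top 72 mm up) lie on the hub under the nut. The steel spindle, 30 mm thick, ends 119 mm up, above the nut.
- nut: Steel castle nut with a hand lever, round the spindle; origin on its axis at its underside, 72 mm up. Right-hand thread, 1 mm a turn: clockwise from above tightens. Each time it starts a different angle (up to 1.5 rad) short of bearing on the spring, which cannot be seen, only felt: loose it turns at 0.06 N m; once it bears, its washer turns with it at 0.6 N m, rising 0.1 N m per rad. It stays where it is left.
- pin: The loose T-handle locking pin lying level on the counter, about 60 g; origin 7 mm under pin_grip, same axes. Along x from rear to tip: a T bar across (along y) 12 mm thick and 48 mm long, a barrel, a flat shoulder, and a 6 mm shaft 54 mm long whose last 6 mm taper to 2.4 mm.
- spring (a joint): How far the nut has pressed down the disc spring under its washer, in m: 0 until the nut bears, then 0.16 mm per rad of further turn (0.00017 after a sixth of a turn). The noise of the reading is larger than that.
- gap (a joint): Gap left between the nut and its washer, in m: 0.24 mm or less at the start (0.16 mm per rad of turn), 0 when the nut bears. The noise of the reading is larger than that, so bearing has to be felt.
Mind the look-alikes: they are no part of the job. Of the things that look like the pin, take the one that is farthest to the robot's right at the start.

How it is judged:
By the outcome, as a careful person would: the job done as asked, in the order asked, and still so for the second after the job is handed in, with the robot touching nothing.
It also fails if it takes over 64 s, if anything falls off the work surface, if the arm or the gripper's body presses on something with over 40 N, if the wrist force passes 120 N, or if a joint passes its speed limit or range.

## Working session

There is one attempt and no reset: what is moved stays moved. The work goes in short steps, Python scripts to look and compute and a tool call to move; the robot and the scene stay as the last step left them, time stands still between calls to the robot, and variables do not carry over. Pictures are saved under pics/ and viewed, and the job is handed in when it is done.

Besides the shell and the picture viewer there is one more tool, called after ">>>" by a JSON object that holds its "fn" and its "kwargs". servo_tool: Moves the arm, as the interface text tells. Its arguments: {"type":"object","properties":{"xyz":{"type":"array","items":{"type":"array","items":{"type":"number"}}},"angular":{"type":"array","items":{"type":"array","items":{"type":"number"}}},"grip":{"type":"number"},"grip_force":{"type":"number"}},"required":["xyz","angular"]}

```bash
ls; mkdir -p pics; cat > h.py <<'E'
import numpy as np, cv2
from cell import arm
def P(c): 
    R,_=cv2.Rodrigues(np.array(c["rvec"],float)); return R,np.array(c["tvec"],float).ravel()
def ray(c,px):
    R,t=P(c); u=np.array([(px[0]-c["cx"])/c["fx"],(px[1]-c["cy"])/c["fy"]])
    s=u.copy()
    for _ in range(30): s=u/(1+c["k1"]*(s@s))
    d=R.T@np.array([s[0],s[1],1.]); return -R.T@t,d/np.linalg.norm(d)
def onz(c,px,z):
    o,d=ray(c,px); return o+d*(z-o[2])/d[2]
def proj(c,X):
    R,t=P(c); X=np.atleast_2d(X); q=X@R.T+t; s=q[:,:2]/q[:,2:]
    s=s*(1+c["k1"]*(s**2).sum(1,keepdims=True)); return s*[c["fx"],c["fy"]]+[c["cx"],c["cy"]]
def save(img,n,scale=1):
    if scale!=1: img=cv2.resize(img,None,fx=scale,fy=scale,interpolation=cv2.INTER_CUBIC)
    cv2.imwrite("pics/"+n+".png",img[:,:,::-1])
E
python3 - <<'E'
from h import *
import pickle
C={}
for n in("side","top","wrist"):
    c=arm.capture(n);C[n]=c;save(c["frame"],"a_"+n)
    R,t=P(c);print(n,c["fx"],c["k1"],-R.T@t)
    for k in("pin","nut","mount","hole","pin_grip","pin_mid","nut_centre"):
        print(k,[(round(d["p"],2),np.round(d["position"]).tolist(),onz(c,d["position"],.007 if "pin" in k else .1).round(3).tolist()) for d in arm.trace(n,k)])
pickle.dump(C,open("a.pkl","wb"))
s=arm.get_state();print(s)
E
```

```text
pics
side 389.26212554327776 0.01057483219639392 [0.3090809  0.71309508 0.8255793 ]
pin [(0.81, [333.0, 384.0], [0.291, 0.394, 0.007]), (0.75, [276.0, 289.0], [0.461, 0.203, 0.007]), (0.61, [271.0, 198.0], [0.557, -0.104, 0.007]), (0.46, [239.0, 415.0], [0.459, 0.496, 0.007])]
nut [(0.75, [270.0, 198.0], [0.533, -0.013, 0.1])]
mount [(0.72, [247.0, 208.0], [0.581, 0.039, 0.1]), (0.43, [334.0, 164.0], [0.387, -0.198, 0.1])]
hole [(0.71, [257.0, 213.0], [0.55, 0.052, 0.1]), (0.59, [249.0, 212.0], [0.572, 0.051, 0.1])]
pin_grip [(0.73, [331.0, 387.0], [0.294, 0.4, 0.007]), (0.65, [275.0, 292.0], [0.462, 0.212, 0.007]), (0.57, [240.0, 411.0], [0.459, 0.488, 0.007])]
pin_mid [(0.74, [278.0, 290.0], [0.456, 0.206, 0.007]), (0.56, [305.0, 268.0], [0.405, 0.123, 0.007]), (0.54, [332.0, 384.0], [0.293, 0.394, 0.007]), (0.53, [240.0, 416.0], [0.455, 0.497, 0.007])]
nut_centre [(0.81, [270.0, 201.0], [0.53, -0.002, 0.1]), (0.26, [192.0, 268.0], [0.644, 0.252, 0.1])]
top 414.552397315528 -0.033107746206113065 [0.27567477 0.02808205 1.14603456]
pin [(0.64, [137.0, 288.0], [0.3, 0.392, 0.007]), (0
[... 915 characters left out ...]
93e-05,  1.35311325e+00]), 'joint_velocities': array([-1.10917505e-05, -2.14159643e-03,  1.25449337e-03,  1.03973952e-03,
        3.16679098e-04, -3.87957430e-04]), 'joint_torque': array([-2.70316596e-03, -5.56757283e+01,  5.03769243e+01,  7.84883268e-04,
       -5.24238876e-04,  1.02002443e-05]), 'eef_pos': array([ 0.22968278, -0.55432395,  0.23932608]), 'eef_rot': array([[ 9.23838411e-01,  3.82782693e-01, -1.88000672e-05],
       [ 3.82782691e-01, -9.23838408e-01, -8.61266407e-05],
       [-5.03360117e-05,  7.23707586e-05, -9.99999996e-01]]), 'force': array([-0.16112334, -0.56107307, -0.0819569 ]), 'torque': array([ 0.04654185, -0.02526759,  0.00105793]), 'grip_width': 0.08536350842250524}
```

View pics/a_top.png

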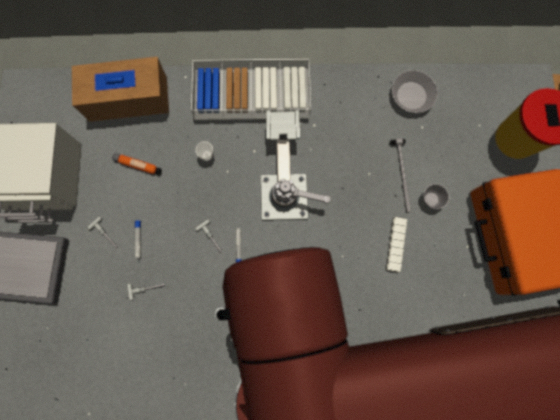

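View pics/a_side.png

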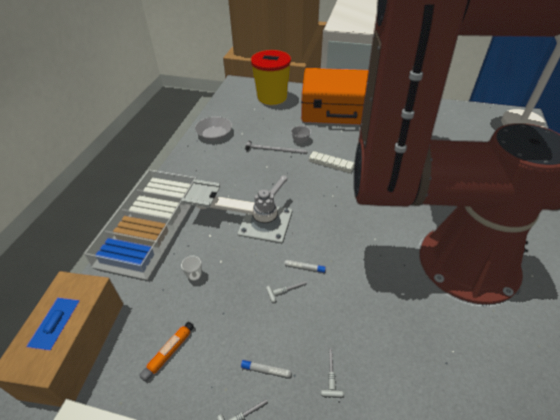

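```bash
python3 - <<'E'
from h import *
import pickle
C=pickle.load(open("a.pkl","rb"))
R,t=P(C["wrist"]);print(R.T.round(3))
c=C["top"];f=c["frame"]
save(f[150:240,235:340],"b_top",7)
save(C["side"]["frame"][165:250,200:310],"b_side",7)
save(C["top"]["frame"][205:265,180:260],"b_pin",8)
E
```

```text
[[ 0.383 -0.879 -0.283]
 [-0.924 -0.364 -0.118]
 [ 0.001  0.307 -0.952]]
```

View pics/b_top.png

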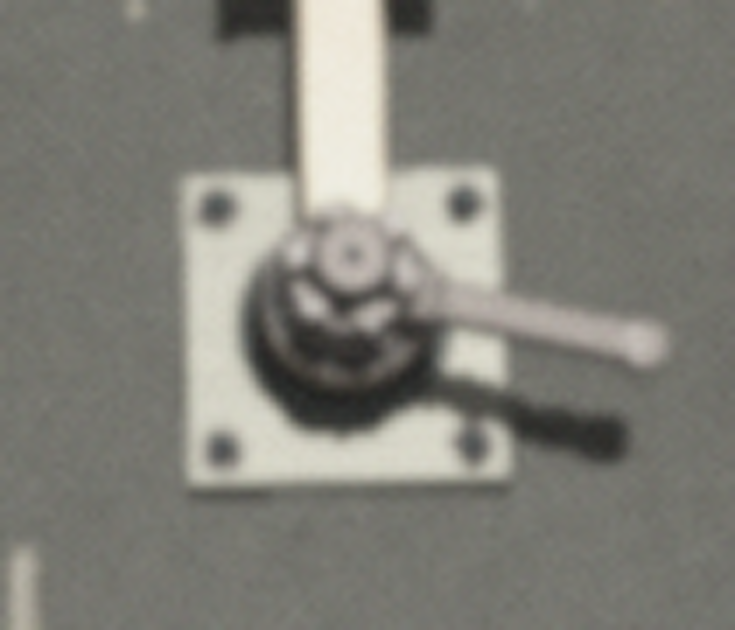

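View pics/b_side.png

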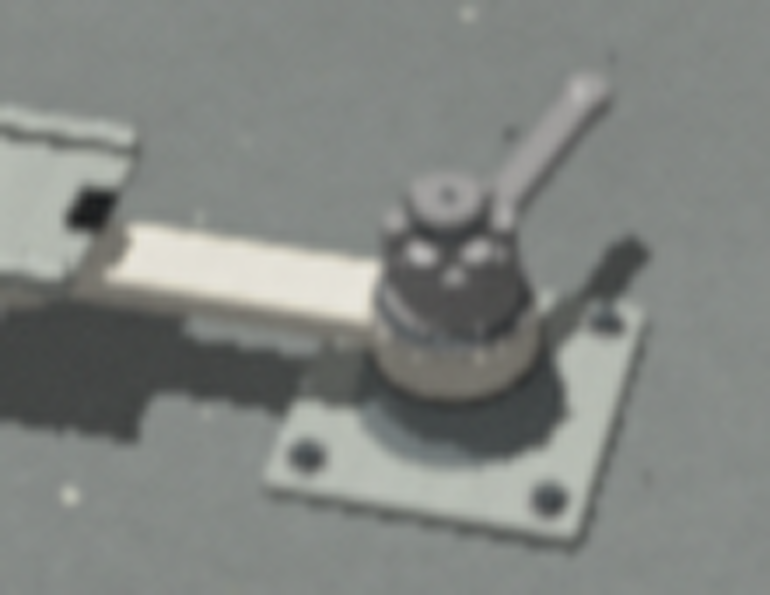

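View pics/b_pin.png

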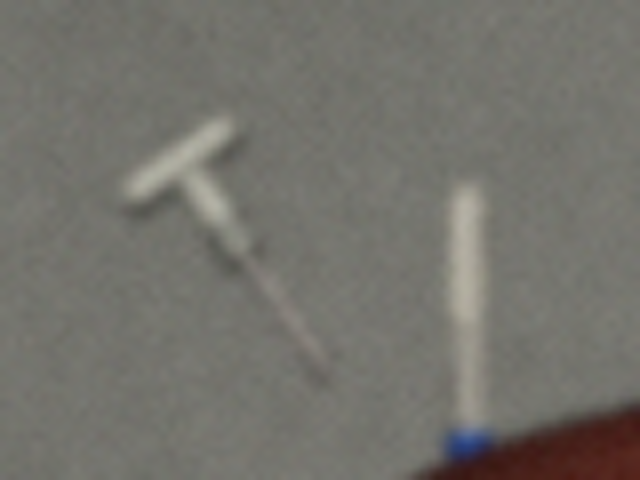

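```bash
python3 - <<'E'
from h import *
import pickle
C=pickle.load(open("a.pkl","rb"))
c=C["top"]
s=onz(c,(285.4,186.1),.119);l=onz(c,(327.9,198.9),.085)
print(s,l,np.linalg.norm((l-s)[:2]),np.degrees(np.arctan2(*(l-s)[1::-1])))
b=[onz(c,(235+u/7,150+v/7),.01) for u,v in((216,208),(464,203),(222,451),(474,445))]
print(np.mean(b,0),[np.degrees(np.arctan2(*(b[i]-b[j])[1::-1])) for i,j in((0,2),(1,3),(0,1),(2,3))])
c2=C["side"];print(onz(c2,(200+448/7,165+195/7),.119))
for u,v in((180,157),(325,370),(245,255)): print(onz(c,(180+u/8,205+v/8),.006))
E
```

```text
[ 0.55127773 -0.01121591  0.119     ] [ 0.52436168 -0.12372783  0.085     ] 0.1156866656273757 -103.45392517034493
[ 0.55020491 -0.01129678  0.01      ] [np.float64(0.8338664464322857), np.float64(0.7979024064780788), np.float64(90.55074846242442), np.float64(90.71169558192418)]
[ 0.54763015 -0.00832578  0.119     ]
[0.47331665 0.21777214 0.006     ]
[0.39829133 0.16634207 0.006     ]
[0.43857587 0.19453648 0.006     ]
```

```bash
cat >> h.py <<'E'
from scipy.spatial.transform import Rotation as Ro
def ty(yaw,tilt=0):
    "tool down, tool x at world yaw deg; tilt: turn about tool y so that +x side goes lower"
    a=np.radians(yaw); R0=np.array([[np.cos(a),np.sin(a),0],[np.sin(a),-np.cos(a),0],[0,0,-1.]])
    return R0@Ro.from_euler('y',-tilt,degrees=True).as_matrix()
def rel(p,R,p0=None,R0=None):
    s=arm.get_state()
    if p0 is None: p0=s["eef_pos"]
    if R0 is None: R0=s["eef_rot"]
    d=R0.T@(np.array(p)-p0); r=np.degrees(Ro.from_matrix(R0.T@R).as_rotvec())
    print("xyz",d.round(4).tolist(),"ang",r.round(2).tolist(),"rows",max(np.linalg.norm(d)/.0625,np.linalg.norm(r)/10.7).round(1))
E
python3 - <<'E'
from h import *
print(ty(90,35).round(2)); rel((.55,.07,.205),ty(90,35))
E
```

```text
[[ 0.    1.   -0.  ]
 [ 0.82 -0.   -0.57]
 [-0.57  0.   -0.82]]
xyz [0.5349, -0.4542, 0.0343] ang [-20.58, -30.8, -65.28] rows 11.2
```

>>> {"fn": "servo_tool", "kwargs": {"xyz": [[0.5349, -0.4542, 0.0343], [0.5349, -0.4542, 0.0343], [0.5349, -0.4542, 0.0343], [0.5349, -0.4542, 0.0343], [0.5349, -0.4542, 0.0343], [0.5349, -0.4542, 0.0343], [0.5349, -0.4542, 0.0343], [0.5349, -0.4542, 0.0343], [0.5349, -0.4542, 0.0343], [0.5349, -0.4542, 0.0343], [0.5349, -0.4542, 0.0343], [0.5349, -0.4542, 0.0343]], "angular": [[-20.58, -30.8, -65.28], [-20.58, -30.8, -65.28], [-20.58, -30.8, -65.28], [-20.58, -30.8, -65.28], [-20.58, -30.8, -65.28], [-20.58, -30.8, -65.28], [-20.58, -30.8, -65.28], [-20.58, -30.8, -65.28], [-20.58, -30.8, -65.28], [-20.58, -30.8, -65.28], [-20.58, -30.8, -65.28], [-20.58, -30.8, -65.28]], "grip": 0.0}}

```text
clock: 2.7
eef_pos: [0.5507, 0.0731, 0.2028]
eef_rot: [[-0.004, 1.0, -0.001], [0.819, 0.003, -0.574], [-0.574, -0.003, -0.819]]
force: [0.3, 0.2, -0.4]
grip_width: 0.0001
```

```bash
python3 - <<'E'
from h import *
import pickle
s=arm.get_state();print(s["clock"],s["eef_pos"],s["eef_rot"].round(3),s["joints"].round(2),s["force"])
c=arm.capture("wrist");save(c["frame"],"c_wrist");pickle.dump(c,open("c.pkl","wb"))
u=proj(c,[(.55,-.01,.1015)])[0];print(u)
x,y=map(int,u);save(c["frame"][max(0,y-70):y+70,x-90:x+90],"c_crop",4)
E
```

```text
2.7 [0.55068893 0.07307244 0.2027543 ] [[-0.004  1.    -0.001]
 [ 0.819  0.003 -0.574]
 [-0.574 -0.003 -0.819]] [ 0.2   0.17  0.    1.54 -0.6   1.81] [ 0.31440454  0.22222979 -0.35075495]
[284.19170516 215.37581779]
```

View pics/c_wrist.png

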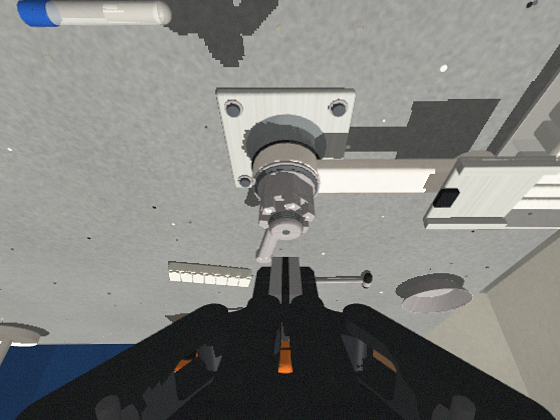

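View pics/c_crop.png

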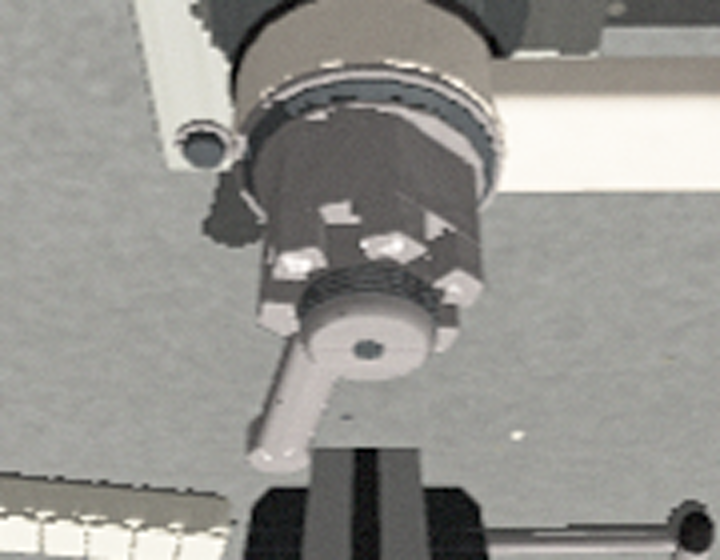

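```bash
python3 - <<'E'
from h import *
import pickle
c=pickle.load(open("c.pkl","rb"))
f=c["frame"][180:245,250:325].astype(float)
g=np.clip((f-40)*1.3,0,255); g=255*(f/255)**.5
save(np.clip(g,0,255).astype(np.uint8),"c_big",9)
E
```

```text
(no output)
```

View pics/c_big.png

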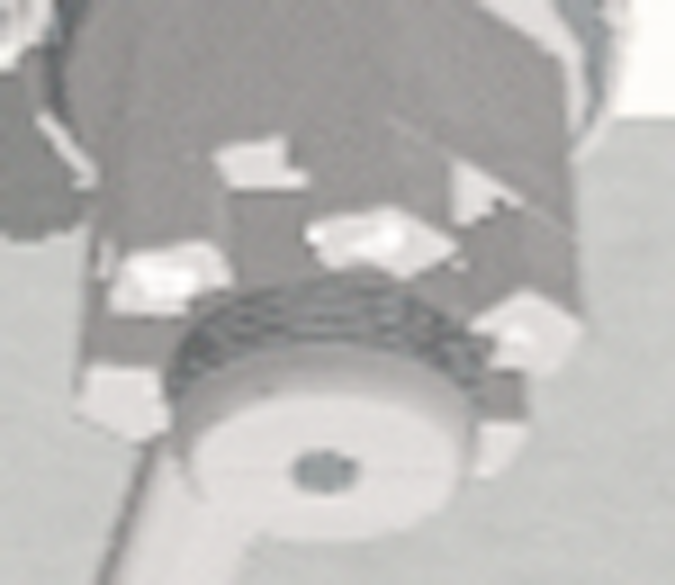

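```bash
python3 - <<'E'
from h import *
import pickle
c=pickle.load(open("c.pkl","rb"))
f=(255*(c["frame"]/255.)**.5).astype(np.uint8)
S=9;x0,y0=250,180
# refine spindle centre from dot (325,470)/9
px=(x0+325/9-.5+.5/9,y0+470/9-.5);ce=onz(c,px,.119);print(ce)
def draw(cy,yaw0,name):
    g=cv2.resize(f[y0:245,x0:325],None,fx=S,fy=S,interpolation=cv2.INTER_CUBIC)[:,:,::-1].copy()
    def pl(pts,col):
        q=((proj(c,pts)-[x0,y0]+.5)*S).astype(int);cv2.polylines(g,[q.reshape(-1,1,2)],False,col,1)
    th=np.linspace(0,2*np.pi,60)
    for r,z in((.015,.119),):pl(np.c_[ce[0]+r*np.cos(th),ce[1]+r*np.sin(th),0*th+z],(0,0,255))
    for yaw,col in((75,(0,255,0)),(90.7,(255,0,0)),(105,(0,160,255))):
        a=np.radians(yaw);d=np.array([np.cos(a),np.sin(a)]);n=np.array([-d[1],d[0]])
        s=.00375*np.cos(th);w=np.sqrt(.015**2-s**2)
        pl(np.c_[ce[0]+d[0]*w+n[0]*s,ce[1]+d[1]*w+n[1]*s,.1015+.00375*np.sin(th)],col)
    cv2.imwrite("pics/"+name+".png",g)
draw(0,0,"c_ov")
E
```

```text
[ 0.55136566 -0.01038102  0.119     ]
```

View pics/c_ov.png

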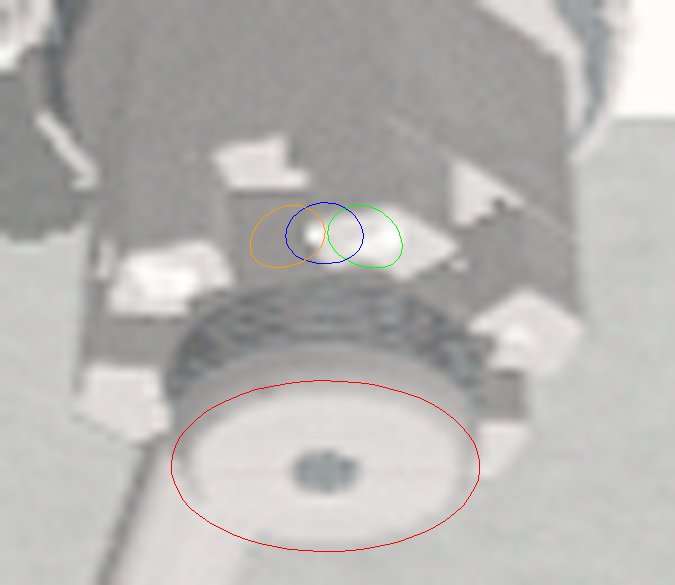

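```bash
python3 - <<'E'
from h import *
s=arm.get_state()
R1=ty(170); p1=(.53,-.03,.27); rel(p1,R1)
rel((.528,-.1076,.15),ty(256.5),p1,R1)
E
```

```text
xyz [-0.1227, -0.0213, 0.0043] ang [-24.41, 28.99, -77.15] rows 8.0
xyz [-0.0115, -0.0768, 0.12] ang [0.0, 0.0, -86.5] rows 8.1
```

>>> {"fn": "servo_tool", "kwargs": {"xyz": [[-0.1227, -0.0213, 0.0043], [-0.1227, -0.0213, 0.0043], [-0.1227, -0.0213, 0.0043], [-0.1227, -0.0213, 0.0043], [-0.1227, -0.0213, 0.0043], [-0.1227, -0.0213, 0.0043], [-0.1227, -0.0213, 0.0043], [-0.1227, -0.0213, 0.0043]], "angular": [[-24.4, 29, -77.2], [-24.4, 29, -77.2], [-24.4, 29, -77.2], [-24.4, 29, -77.2], [-24.4, 29, -77.2], [-24.4, 29, -77.2], [-24.4, 29, -77.2], [-24.4, 29, -77.2]], "grip": 0.03}}

```text
clock: 3.75
eef_pos: [0.5283, -0.0336, 0.2726]
eef_rot: [[-0.971, 0.237, 0.022], [0.237, 0.971, -0.025], [-0.027, -0.019, -0.999]]
force: [-0.8, -0.6, 0.4]
grip_width: 0.0298
```

>>> {"fn": "servo_tool", "kwargs": {"xyz": [[-0.0115, -0.0768, 0.06], [-0.0115, -0.0768, 0.06], [-0.0115, -0.0768, 0.08], [-0.0115, -0.0768, 0.08], [-0.0115, -0.0768, 0.08], [-0.0115, -0.0768, 0.08], [-0.0115, -0.0768, 0.08], [-0.0115, -0.0768, 0.08], [-0.0115, -0.0768, 0.08], [-0.0115, -0.0768, 0.08]], "angular": [[0, 0, -86.5], [0, 0, -86.5], [0, 0, -86.5], [0, 0, -86.5], [0, 0, -86.5], [0, 0, -86.5], [0, 0, -86.5], [0, 0, -86.5], [0, 0, -86.5], [0, 0, -86.5]]}}

```text
clock: 5.0
eef_pos: [0.5228, -0.1126, 0.1939]
eef_rot: [[-0.304, -0.952, 0.022], [-0.952, 0.304, -0.027], [0.019, -0.029, -0.999]]
force: [-0.5, 0.4, 0.2]
grip_width: 0.0301
```

```bash
python3 - <<'E'
from h import *
import pickle
s=arm.get_state();print(s["clock"],s["eef_pos"],s["eef_rot"].round(3),s["joints"].round(2),s["force"],s["grip_width"])
c=arm.capture("wrist");save(c["frame"],"d_wrist");pickle.dump(c,open("d.pkl","wb"))
c=arm.capture("top");save(c["frame"],"d_top")
E
```

```text
5.0 [ 0.52278073 -0.11257721  0.19391665] [[-0.304 -0.952  0.022]
 [-0.952  0.304 -0.027]
 [ 0.019 -0.029 -0.999]] [-0.45 -0.14 -0.22  1.45 -0.01 -1.71] [-0.47798363  0.36564934  0.22802174] 0.030064032955754414
```

View pics/d_wrist.png

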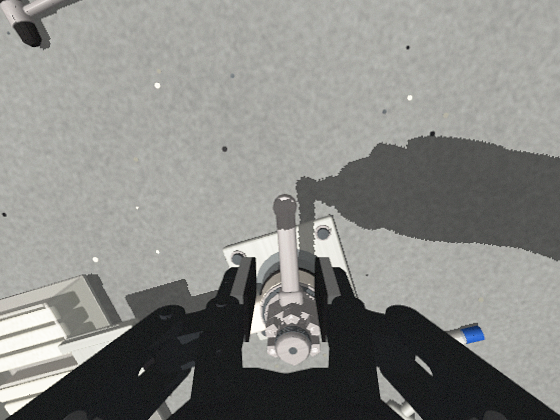

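View pics/d_top.png

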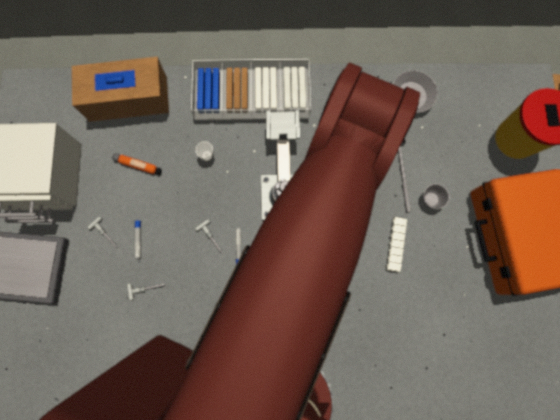

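```bash
python3 - <<'E'
from h import *
import pickle
c=pickle.load(open("d.pkl","rb"))
s=onz(c,(292.5,350.5),.119)
for px in((285.5,203),(288,250),(287.5,230)):
    l=onz(c,px,.087);print(l,np.linalg.norm((l-s)[:2]),np.degrees(np.arctan2(*(l-s)[1::-1])))
print(s)
save(c["frame"][180:370,220:360],"d_crop",4)
ce=np.array([.5514,-.0104]);
a=np.radians(-103.5);p=[*(ce+.1*np.array([np.cos(a),np.sin(a)])),.080]
rel(p,ty(-103.5))
E
```

```text
[ 0.52221791 -0.12352226  0.087     ] 0.11715338923630605 -104.42642746622175
[ 0.53279989 -0.08328465  0.087     ] 0.07554851803933404 -104.25681135616968
[ 0.52772626 -0.10072017  0.087     ] 0.09369860275897329 -104.63810837822945
[ 0.55140511 -0.01006291  0.119     ]
xyz [-0.0083, -0.0002, 0.1138] ang [-1.6, -1.13, -4.15] rows 1.8
```

View pics/d_crop.png

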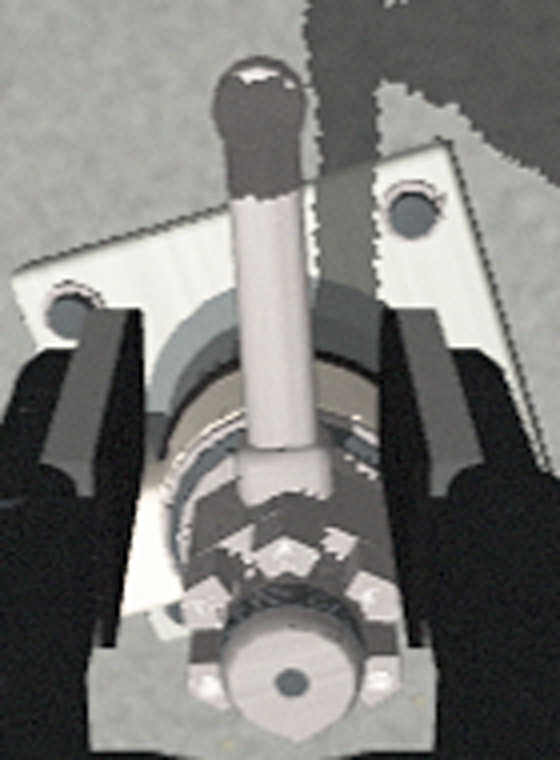

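```bash
cat >> h.py <<'E'
CE=np.array([.5514,-.0102])
def lv(ang,r=.09,z=.080):
    a=np.radians(ang); return [*(CE+r*np.array([np.cos(a),np.sin(a)])),z]
E
python3 - <<'E'
from h import *
rel(lv(-104.4),ty(-104.4))
E
```

```text
xyz [-0.0184, 0.002, 0.1135] ang [-1.61, -1.12, -3.25] rows 1.8
```

>>> {"fn": "servo_tool", "kwargs": {"xyz": [[-0.0184, 0.002, 0.05], [-0.0184, 0.002, 0.08], [-0.0184, 0.002, 0.1], [-0.0184, 0.002, 0.1135], [-0.0184, 0.002, 0.1135]], "angular": [[-1.6, -1.1, -3.2], [-1.6, -1.1, -3.2], [-1.6, -1.1, -3.2], [-1.6, -1.1, -3.2], [-1.6, -1.1, -3.2]]}}

```text
clock: 5.72
eef_pos: [0.5288, -0.0972, 0.0796]
eef_rot: [[-0.247, -0.969, -0.001], [-0.969, 0.247, 0.0], [0.0, 0.001, -1.0]]
force: [-0.2, 0.3, 0.2]
grip_width: 0.0299
```

```bash
cat >> h.py <<'E'
def st():
    s=arm.get_state();p=s["eef_pos"];d=p[:2]-CE;R=s["eef_rot"]
    yaw=np.degrees(np.arctan2(R[1,0],R[0,0])); rad=np.linalg.norm(d);
    F=s["force"];f=R.T@F
    # contact geometry: lever axis angle if lever touches pad at tool -y (face w/2)
    off=R[:2,1]@d; # signed tool-y offset of tcp from axis line
    w=s["grip_width"]
    print("t",s["clock"],"yaw",yaw.round(2),"r",rad.round(4),"ang",np.degrees(np.arctan2(d[1],d[0])).round(2),"z",p[2].round(4),"Ftool",f.round(2),"M about axis",(d[0]*F[1]-d[1]*F[0]).round(3),"wristT",s["torque"].round(3),"w",round(w,4),"tilt",R[:2,2].round(3), "lever if touching", (yaw-np.degrees(np.arcsin((w/2-.008-off)/(R[:2,0]@d)))*-1).round(2))
E
python3 -c "
from h import *
st()"
```

```text
t 5.725 yaw -104.32 r 0.0899 ang -104.58 z 0.0796 Ftool [-0.27  0.29 -0.23] M about axis -0.026 wristT [-0.022 -0.042  0.027] w 0.0299 tilt [-0.001  0.   ] lever if touching -100.16
```

>>> {"fn": "servo_tool", "kwargs": {"xyz": [[-0.0001, 0.0039, 0], [-0.0003, 0.0078, 0], [-0.0008, 0.0117, 0], [-0.0014, 0.0156, 0], [-0.0021, 0.0195, 0]], "angular": [[0, 0, 2.5], [0, 0, 5], [0, 0, 7.5], [0, 0, 10], [0, 0, 12.5]]}}

```text
clock: 6.35
eef_pos: [0.5115, -0.0909, 0.0816]
eef_rot: [[-0.452, -0.892, 0.002], [-0.892, 0.452, -0.001], [0.0, -0.003, -1.0]]
force: [1.1, -0.6, -0.2]
grip_width: 0.0302
```

```bash
python3 -c "
from h import *
st()"
```

```text
t 6.35 yaw -116.9 r 0.09 ang -116.29 z 0.0816 Ftool [ 0.03 -1.25  0.18] M about axis 0.112 wristT [-0.073 -0.016 -0.032] w 0.0302 tilt [ 0.002 -0.001] lever if touching -111.76
```

>>> {"fn": "servo_tool", "kwargs": {"xyz": [[-0.0001, 0.0039, 0], [-0.0002, 0.0063, 0]], "angular": [[0, 0, 2.5], [0, 0, 4]]}}

```text
clock: 6.6
eef_pos: [0.5059, -0.0878, 0.0814]
eef_rot: [[-0.513, -0.858, 0.002], [-0.858, 0.513, -0.001], [0.0, -0.002, -1.0]]
force: [-0.3, -0.9, 0.7]
grip_width: 0.0298
```

```bash
python3 -c "
from h import *
st()
c=arm.capture('wrist');save(c['frame'][150:400,180:400],'e_w',3)
import pickle;pickle.dump(c,open('e.pkl','wb'));st()"
```

```text
t 6.6 yaw -120.86 r 0.09 ang -120.41 z 0.0814 Ftool [ 0.92 -0.23 -0.66] M about axis 0.02 wristT [-0.167 -0.05  -0.013] w 0.0298 tilt [ 0.002 -0.001] lever if touching -116.02
t 6.65 yaw -120.92 r 0.0899 ang -120.64 z 0.0811 Ftool [-0.11 -1.36 -0.28] M about axis 0.123 wristT [-0.058 -0.083 -0.002] w 0.0301 tilt [ 0.001 -0.001] lever if touching -116.14
```

View pics/e_w.png

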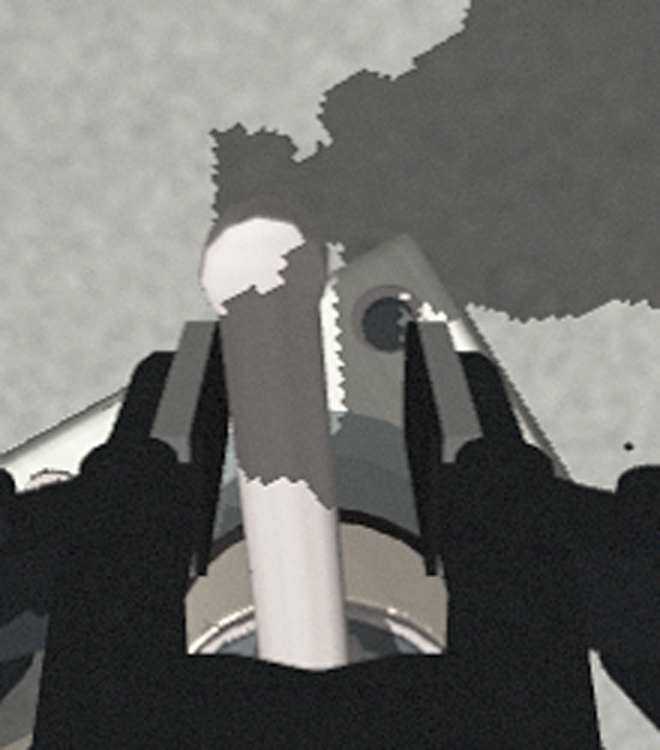

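>>> {"fn": "servo_tool", "kwargs": {"xyz": [[0, 0.0024, 0], [-0.0001, 0.0047, 0]], "angular": [[0, 0, 1.5], [0, 0, 3]]}}

```text
clock: 6.9
eef_pos: [0.5012, -0.0849, 0.0802]
eef_rot: [[-0.557, -0.83, 0.0], [-0.83, 0.557, -0.0], [0.0, -0.0, -1.0]]
force: [0.9, -0.6, -0.6]
grip_width: 0.03
```

```bash
python3 -c "
from h import *
st()
c=arm.capture('side');save(c['frame'][165:235,230:310],'f_s',9)
st()"
```

```text
t 6.9 yaw -123.87 r 0.09 ang -123.91 z 0.0802 Ftool [ 0.01 -1.14  0.59] M about axis 0.102 wristT [-0.084 -0.137  0.012] w 0.03 tilt [ 0. -0.] lever if touching -119.44
t 6.95 yaw -123.94 r 0.0899 ang -124.13 z 0.08 Ftool [-0.01 -1.08 -0.88] M about axis 0.098 wristT [-0.047 -0.114 -0.041] w 0.0299 tilt [-0. -0.] lever if touching -119.69
```

View pics/f_s.png

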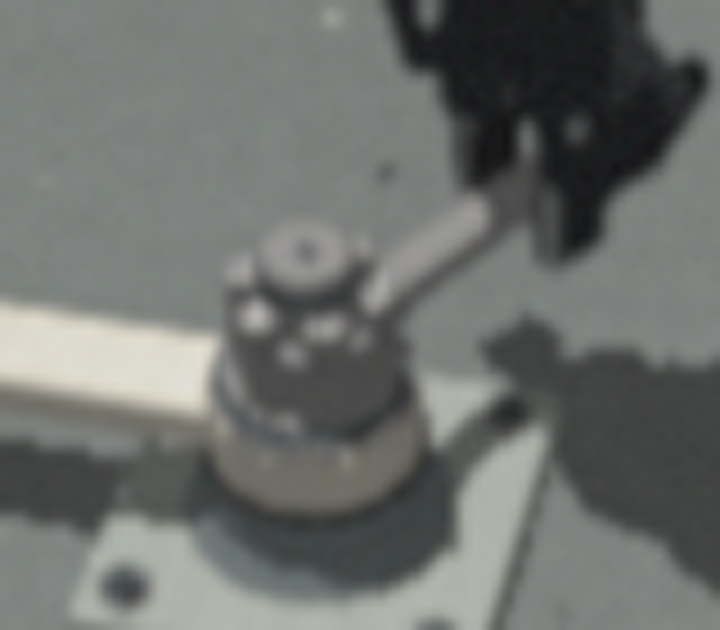

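>>> {"fn": "servo_tool", "kwargs": {"xyz": [[0, -0.005, 0], [0, -0.006, -0.04], [0, -0.006, -0.08]], "angular": [[0, 0, 0], [0, 0, 0], [0, 0, 0]]}}

```text
clock: 7.32
eef_pos: [0.5059, -0.0882, 0.1604]
eef_rot: [[-0.556, -0.831, -0.001], [-0.831, 0.556, 0.0], [0.001, 0.001, -1.0]]
force: [0.5, -1.4, 0.3]
grip_width: 0.0301
```

```bash
python3 -c "
from h import *
st();rel((.551,-.064,.166),ty(-90,45))"
```

```text
t 7.325 yaw -123.78 r 0.0903 ang -120.28 z 0.1604 Ftool [ 0.86 -1.17 -0.34] M about axis 0.1 wristT [ 0.015 -0.038  0.022] w 0.0301 tilt [-0.001  0.   ] lever if touching -115.78
xyz [-0.0452, -0.0241, -0.0057] ang [-13.17, -43.67, -32.04] rows 5.2
```

>>> {"fn": "servo_tool", "kwargs": {"xyz": [[-0.0452, -0.0241, -0.0057], [-0.0452, -0.0241, -0.0057], [-0.0452, -0.0241, -0.0057], [-0.0452, -0.0241, -0.0057], [-0.0452, -0.0241, -0.0057], [-0.0452, -0.0241, -0.0057], [-0.0452, -0.0241, -0.0057]], "angular": [[-13.2, -43.7, -32], [-13.2, -43.7, -32], [-13.2, -43.7, -32], [-13.2, -43.7, -32], [-13.2, -43.7, -32], [-13.2, -43.7, -32], [-13.2, -43.7, -32]]}}

```text
clock: 8.2
eef_pos: [0.5513, -0.0646, 0.1642]
eef_rot: [[-0.002, -1.0, 0.0], [-0.706, 0.002, 0.708], [-0.708, 0.001, -0.706]]
force: [0.4, -0.4, 0.3]
grip_width: 0.0303
```

```bash
python3 -c "
from h import *
import pickle
c=arm.capture('wrist');pickle.dump(c,open('g.pkl','wb'));save(c['frame'],'g_w')
u=proj(c,[(*CE,.1015)])[0];print(u);x,y=map(int,u)
f=(255*(c['frame']/255.)**.6).astype(np.uint8)
save(f[max(0,y-35):y+35,x-45:x+45],'g_c',8)
"
```

```text
[284.99632247 215.57504711]
```

View pics/g_c.png

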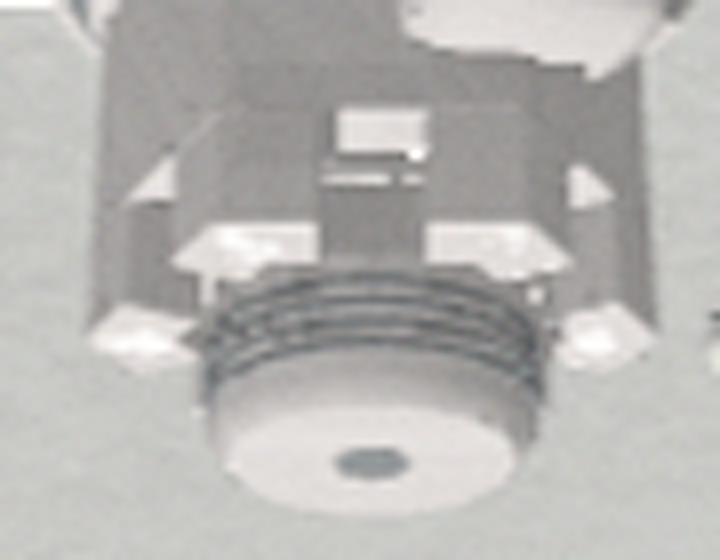

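View pics/g_w.png

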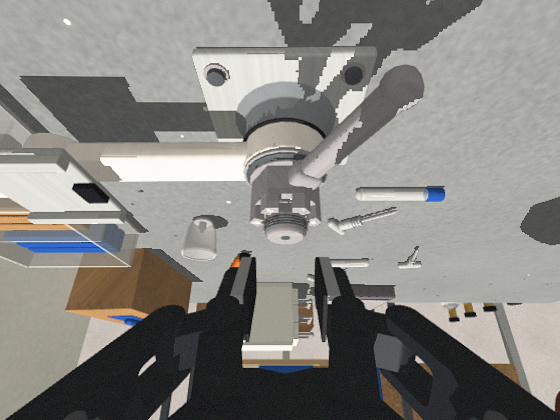

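```bash
cat > ov.py <<'E'
from h import *
import pickle
def ov(pk,name,yaws,S=12,hw=(40,28),dy=0,gam=.6,center=CE):
    c=pickle.load(open(pk,"rb"));f=(255*(c["frame"]/255.)**gam).astype(np.uint8)
    u=proj(c,[(*center,.1015)])[0];x,y=map(int,u);y+=dy
    x0,y0=x-hw[0],y-hw[1]
    g=cv2.resize(f[y0:y+hw[1],x0:x+hw[0]],None,fx=S,fy=S,interpolation=cv2.INTER_CUBIC)[:,:,::-1].copy()
    th=np.linspace(0,2*np.pi,60)
    def pl(pts,col):
        q=((proj(c,pts)-[x0,y0]+.5)*S).astype(int);cv2.polylines(g,[q.reshape(-1,1,2)],False,col,1)
    pl(np.c_[center[0]+.015*np.cos(th),center[1]+.015*np.sin(th),0*th+.119],(0,0,255))
    for yaw,col in zip(yaws,((255,0,0),(0,255,0),(0,160,255))):
        a=np.radians(yaw);d=np.array([np.cos(a),np.sin(a)]);n=np.array([-d[1],d[0]])
        s=.00375*np.cos(th);w=np.sqrt(.015**2-s**2)
        pl(np.c_[center[0]+d[0]*w+n[0]*s,center[1]+d[1]*w+n[1]*s,.1015+.00375*np.sin(th)],col)
    cv2.imwrite("pics/"+name+".png",g[:590,:790])
E
python3 -c "
from ov import *
ov('g.pkl','g_ov',[-89.3,-100],S=14,hw=(28,20))"
```

```text
(no output)
```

View pics/g_ov.png

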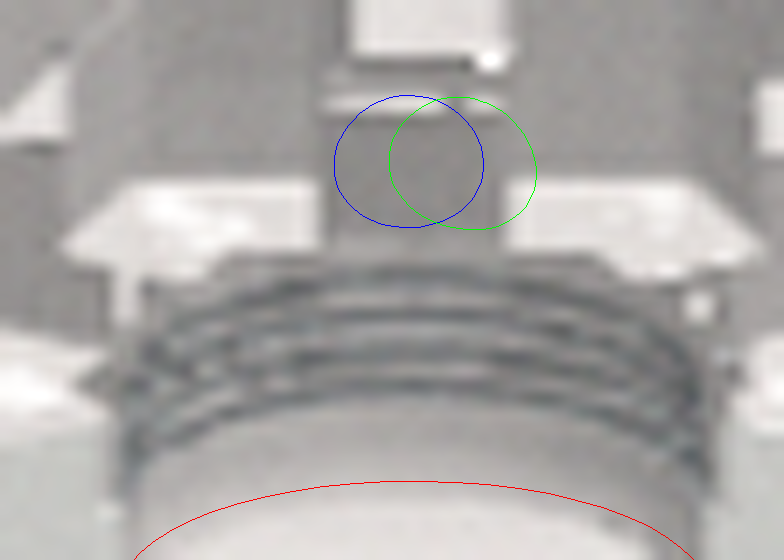

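```bash
python3 -c "
from h import *
R=ty(-120);rel(lv(-120,z=.15),R);"
```

```text
xyz [0.0276, 0.045, -0.0062] ang [11.74, 43.94, 28.36] rows 5.0
```

>>> {"fn": "servo_tool", "kwargs": {"xyz": [[0.0276, 0.045, -0.0062], [0.0276, 0.045, -0.0062], [0.0276, 0.045, -0.0062], [0.0276, 0.045, -0.0062], [0.0276, 0.045, -0.0062], [0.0276, 0.045, -0.0062], [0.0276, 0.045, -0.0062]], "angular": [[11.7, 43.9, 28.4], [11.7, 43.9, 28.4], [11.7, 43.9, 28.4], [11.7, 43.9, 28.4], [11.7, 43.9, 28.4], [11.7, 43.9, 28.4], [11.7, 43.9, 28.4]]}}

```text
clock: 9.12
eef_pos: [0.5065, -0.0873, 0.1509]
eef_rot: [[-0.497, -0.867, 0.001], [-0.867, 0.497, 0.003], [-0.003, 0.0, -1.0]]
force: [-0.2, -0.6, 0.5]
grip_width: 0.03
```

```bash
python3 -c "
from h import *
st();rel(lv(-120.5),ty(-120.5))"
```

```text
t 9.125 yaw -119.83 r 0.0892 ang -120.23 z 0.1509 Ftool [ 0.64 -0.18 -0.55] M about axis 0.016 wristT [-0.013  0.051 -0.038] w 0.03 tilt [0.001 0.003] lever if touching -115.73
xyz [0.001, 0.0004, 0.0709] ang [0.01, 0.17, 0.67] rows 1.1
```

>>> {"fn": "servo_tool", "kwargs": {"xyz": [[0.001, 0.0004, 0.04], [0.001, 0.0004, 0.0709], [0.001, 0.0004, 0.0709]], "angular": [[0, 0.2, 0.7], [0, 0.2, 0.7], [0, 0.2, 0.7]]}}

```text
clock: 9.5
eef_pos: [0.5034, -0.0885, 0.077]
eef_rot: [[-0.511, -0.86, -0.006], [-0.86, 0.511, 0.002], [0.002, 0.006, -1.0]]
force: [-0.2, -0.8, 0.5]
grip_width: 0.0301
```

>>> {"fn": "servo_tool", "kwargs": {"xyz": [[-0.0001, 0.0039, 0], [-0.0003, 0.0078, 0], [-0.0008, 0.0117, 0], [-0.0014, 0.0156, 0], [-0.0021, 0.0195, 0], [-0.0031, 0.0233, 0], [-0.0042, 0.0271, 0]], "angular": [[0, 0, 2.5], [0, 0, 5], [0, 0, 7.5], [0, 0, 10], [0, 0, 12.5], [0, 0, 15], [0, 0, 17.5]]}}

```text
clock: 10.38
eef_pos: [0.485, -0.0719, 0.0814]
eef_rot: [[-0.746, -0.665, 0.0], [-0.665, 0.746, -0.002], [0.001, -0.001, -1.0]]
force: [-0.2, -1.2, -0.0]
grip_width: 0.0298
```

```bash
python3 -c "
from h import *
st()"
```

```text
t 10.375 yaw -138.29 r 0.0906 ang -137.06 z 0.0814 Ftool [ 0.99 -0.78  0.01] M about axis 0.069 wristT [-0.146  0.018  0.019] w 0.0298 tilt [ 0.    -0.002] lever if touching -132.71
```

>>> {"fn": "servo_tool", "kwargs": {"xyz": [[-0.0001, 0.0039, 0], [-0.0003, 0.0078, 0], [-0.0008, 0.0117, 0], [-0.0014, 0.0156, 0]], "angular": [[0, 0, 2.5], [0, 0, 5], [0, 0, 7.5], [0, 0, 10]]}}

```text
clock: 10.88
eef_pos: [0.4757, -0.0594, 0.0814]
eef_rot: [[-0.851, -0.526, 0.0], [-0.526, 0.851, -0.002], [0.001, -0.002, -1.0]]
force: [0.6, -0.4, 0.2]
grip_width: 0.03
```

>>> {"fn": "servo_tool", "kwargs": {"xyz": [[-0.0001, 0.0039, 0], [-0.0003, 0.0078, 0], [-0.0008, 0.0117, 0], [-0.0014, 0.0156, 0]], "angular": [[0, 0, 2.5], [0, 0, 5], [0, 0, 7.5], [0, 0, 10]]}}

```text
clock: 11.38
eef_pos: [0.4687, -0.0453, 0.0814]
eef_rot: [[-0.929, -0.37, 0.0], [-0.37, 0.929, -0.002], [0.001, -0.002, -1.0]]
force: [-0.5, -0.7, -0.6]
grip_width: 0.0298
```

```bash
python3 -c "
from h import *
st()"
```

```text
t 11.375 yaw -158.29 r 0.0899 ang -157.01 z 0.0814 Ftool [ 0.72 -0.42  0.62] M about axis 0.037 wristT [-0.241  0.034 -0.031] w 0.0298 tilt [ 0.    -0.002] lever if touching -152.59
```

>>> {"fn": "servo_tool", "kwargs": {"xyz": [[-0.0001, 0.0039, 0], [-0.0003, 0.0078, 0], [-0.0008, 0.0117, 0], [-0.0014, 0.0156, 0]], "angular": [[0, 0, 2.5], [0, 0, 5], [0, 0, 7.5], [0, 0, 10]]}}

```text
clock: 11.88
eef_pos: [0.4642, -0.0303, 0.0813]
eef_rot: [[-0.979, -0.203, -0.0], [-0.203, 0.979, -0.002], [0.0, -0.002, -1.0]]
force: [-0.1, -1.2, -0.2]
grip_width: 0.0302
```

>>> {"fn": "servo_tool", "kwargs": {"xyz": [[-0.0001, 0.0039, 0], [-0.0003, 0.0078, 0], [-0.0008, 0.0117, 0]], "angular": [[0, 0, 2.5], [0, 0, 5], [0, 0, 7.5]]}}

```text
clock: 12.25
eef_pos: [0.4626, -0.0186, 0.0813]
eef_rot: [[-0.997, -0.073, 0.0], [-0.073, 0.997, -0.002], [0.0, -0.002, -1.0]]
force: [-1.0, -1.3, -0.2]
grip_width: 0.03
```

```bash
python3 -c "
from h import *
st()
c=arm.capture('wrist');save(c['frame'][150:400,180:400],'i_w',2.5)
st()"
```

```text
t 12.25 yaw -175.79 r 0.0892 ang -174.6 z 0.0813 Ftool [ 1.06 -1.25  0.24] M about axis 0.11 wristT [-0.177  0.067  0.01 ] w 0.03 tilt [ 0.    -0.002] lever if touching -170.11
t 12.3 yaw -175.89 r 0.0893 ang -174.86 z 0.0812 Ftool [ 0.29  0.23 -0.67] M about axis -0.021 wristT [-0.062  0.054  0.047] w 0.0301 tilt [-0.    -0.001] lever if touching -170.33
```

View pics/i_w.png

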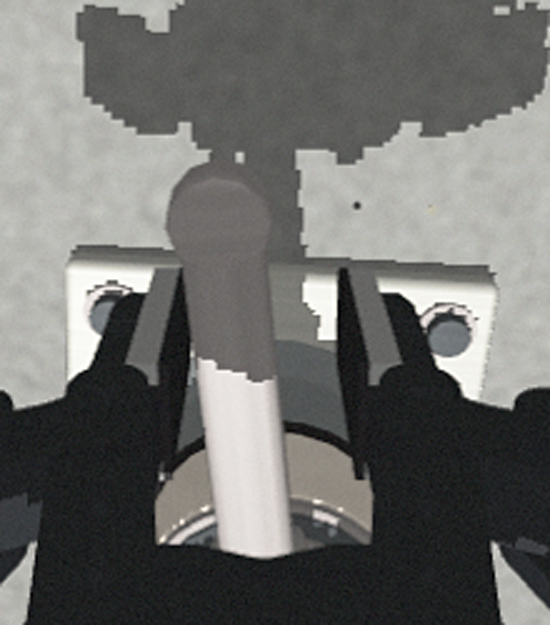

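>>> {"fn": "servo_tool", "kwargs": {"xyz": [[0, 0.0016, 0], [-0.0001, 0.0031, 0], [-0.0001, 0.0047, 0]], "angular": [[0, 0, 1], [0, 0, 2], [0, 0, 3]]}}

```text
clock: 12.68
eef_pos: [0.4617, -0.0132, 0.0797]
eef_rot: [[-1.0, -0.022, -0.001], [-0.022, 1.0, -0.002], [0.001, -0.002, -1.0]]
force: [0.7, -0.1, 0.1]
grip_width: 0.0301
```

>>> {"fn": "servo_tool", "kwargs": {"xyz": [[0, 0.0016, 0], [-0.0001, 0.0031, 0]], "angular": [[0, 0, 1], [0, 0, 2]]}}

```text
clock: 12.92
eef_pos: [0.4615, -0.0099, 0.0794]
eef_rot: [[-1.0, 0.013, -0.002], [0.013, 1.0, -0.002], [0.002, -0.002, -1.0]]
force: [0.0, -0.3, 0.6]
grip_width: 0.0303
```

```bash
python3 -c "
from h import *
st()"
```

```text
t 12.925 yaw 179.26 r 0.0899 ang 179.8 z 0.0794 Ftool [-0.04 -0.26 -0.59] M about axis 0.024 wristT [-0.145 -0.002 -0.016] w 0.0303 tilt [-0.002 -0.002] lever if touching 184.35
```

>>> {"fn": "servo_tool", "kwargs": {"xyz": [[0, 0.0012, 0], [-0.0001, 0.0024, 0]], "angular": [[0, 0, 0.75], [0, 0, 1.5]]}}

```text
clock: 13.18
eef_pos: [0.4616, -0.0075, 0.0794]
eef_rot: [[-0.999, 0.039, -0.002], [0.039, 0.999, -0.002], [0.002, -0.002, -1.0]]
force: [-0.7, 0.1, 1.6]
grip_width: 0.0298
```

>>> {"fn": "servo_tool", "kwargs": {"xyz": [[0, 0.0012, 0], [-0.0001, 0.0024, 0]], "angular": [[0, 0, 0.75], [0, 0, 1.5]]}}

```text
clock: 13.42
eef_pos: [0.4618, -0.0051, 0.0794]
eef_rot: [[-0.998, 0.065, -0.002], [0.065, 0.998, -0.002], [0.002, -0.002, -1.0]]
force: [-0.5, -0.8, 0.2]
grip_width: 0.03
```

```bash
python3 -c "
from h import *
st()"
```

```text
t 13.425 yaw 176.27 r 0.0897 ang 176.77 z 0.0794 Ftool [ 0.41 -0.83 -0.23] M about axis 0.074 wristT [-0.15   0.139 -0.028] w 0.03 tilt [-0.002 -0.002] lever if touching 181.25
```

>>> {"fn": "servo_tool", "kwargs": {"xyz": [[0, 0.0008, 0], [-0.0001, 0.0016, 0]], "angular": [[0, 0, 0.5], [0, 0, 1]]}}

```text
clock: 13.68
eef_pos: [0.462, -0.0036, 0.0794]
eef_rot: [[-0.997, 0.082, -0.002], [0.082, 0.997, -0.002], [0.002, -0.002, -1.0]]
force: [-0.5, -1.4, 0.4]
grip_width: 0.0301
```

>>> {"fn": "servo_tool", "kwargs": {"xyz": [[0, 0.0008, 0], [-0.0001, 0.0016, 0]], "angular": [[0, 0, 0.5], [0, 0, 1]]}}

```text
clock: 13.92
eef_pos: [0.4623, -0.002, 0.0795]
eef_rot: [[-0.995, 0.1, -0.002], [0.1, 0.995, -0.002], [0.002, -0.002, -1.0]]
force: [-0.6, -1.3, 0.5]
grip_width: 0.03
```

>>> {"fn": "servo_tool", "kwargs": {"xyz": [[0, 0.0008, 0], [-0.0001, 0.0016, 0]], "angular": [[0, 0, 0.5], [0, 0, 1]]}}

```text
clock: 14.18
eef_pos: [0.4626, -0.0004, 0.0794]
eef_rot: [[-0.993, 0.117, -0.002], [0.117, 0.993, -0.002], [0.002, -0.002, -1.0]]
force: [-0.5, 0.3, 0.9]
grip_width: 0.0299
```

```bash
python3 -c "
from h import *
st()"
```

```text
t 14.175 yaw 173.28 r 0.0894 ang 173.73 z 0.0794 Ftool [ 0.51  0.27 -0.85] M about axis -0.025 wristT [-0.143  0.031  0.011] w 0.0299 tilt [-0.002 -0.002] lever if touching 178.17
```

>>> {"fn": "servo_tool", "kwargs": {"xyz": [[0, 0.0016, 0], [-0.0001, 0.0031, 0], [-0.0001, 0.0047, 0]], "angular": [[0, 0, 1], [0, 0, 2], [0, 0, 3]]}}

```text
clock: 14.55
eef_pos: [0.4632, 0.0043, 0.0794]
eef_rot: [[-0.986, 0.169, -0.002], [0.169, 0.986, -0.002], [0.001, -0.002, -1.0]]
force: [-0.3, 0.6, -0.4]
grip_width: 0.0302
```

>>> {"fn": "servo_tool", "kwargs": {"xyz": [[0, 0.0016, 0], [-0.0001, 0.0031, 0], [-0.0001, 0.0047, 0]], "angular": [[0, 0, 1], [0, 0, 2], [0, 0, 3]]}}

```text
clock: 14.92
eef_pos: [0.4641, 0.0089, 0.0794]
eef_rot: [[-0.975, 0.221, -0.002], [0.221, 0.975, -0.002], [0.001, -0.002, -1.0]]
force: [-0.9, -1.4, 0.3]
grip_width: 0.0297
```

>>> {"fn": "servo_tool", "kwargs": {"xyz": [[0, 0.0016, 0], [-0.0001, 0.0031, 0], [-0.0001, 0.0047, 0]], "angular": [[0, 0, 1], [0, 0, 2], [0, 0, 3]]}}

```text
clock: 15.3
eef_pos: [0.4652, 0.0127, 0.0794]
eef_rot: [[-0.962, 0.272, -0.002], [0.272, 0.962, -0.004], [0.001, -0.004, -1.0]]
force: [-0.7, -5.4, 0.1]
grip_width: 0.0299
```

```bash
python3 -c "
from h import *
st()"
```

```text
t 15.3 yaw 164.22 r 0.0892 ang 165.15 z 0.0794 Ftool [-0.81 -5.36 -0.1 ] M about axis 0.479 wristT [-1.232  0.259  0.038] w 0.0299 tilt [-0.002 -0.004] lever if touching 169.63
```

>>> {"fn": "servo_tool", "kwargs": {"xyz": [[-0.0001, 0.0039, 0], [-0.0003, 0.0078, 0], [-0.0008, 0.0117, 0], [-0.0014, 0.0156, 0]], "angular": [[0, 0, 2.5], [0, 0, 5], [0, 0, 7.5], [0, 0, 10]]}}

```text
clock: 15.8
eef_pos: [0.4705, 0.0274, 0.0793]
eef_rot: [[-0.9, 0.436, -0.003], [0.436, 0.9, -0.004], [0.001, -0.004, -1.0]]
force: [-2.1, -6.4, 0.1]
grip_width: 0.0297
```

```bash
python3 -c "
from h import *
st()"
```

```text
t 15.8 yaw 154.17 r 0.0892 ang 155.05 z 0.0793 Ftool [-0.96 -6.69 -0.07] M about axis 0.598 wristT [-1.197  0.549  0.107] w 0.0297 tilt [-0.003 -0.004] lever if touching 159.46
```

>>> {"fn": "servo_tool", "kwargs": {"xyz": [[-0.0001, 0.0039, 0], [-0.0003, 0.0078, 0], [-0.0008, 0.0117, 0], [-0.0014, 0.0156, 0], [-0.0021, 0.0195, 0], [-0.0031, 0.0233, 0], [-0.0042, 0.0271, 0], [-0.0054, 0.0308, 0], [-0.0069, 0.0344, 0], [-0.0084, 0.038, 0], [-0.0102, 0.0416, 0], [-0.0121, 0.045, 0]], "angular": [[0, 0, 2.5], [0, 0, 5], [0, 0, 7.5], [0, 0, 10], [0, 0, 12.5], [0, 0, 15], [0, 0, 17.5], [0, 0, 20], [0, 0, 22.5], [0, 0, 25], [0, 0, 27.5], [0, 0, 30]]}}

```text
clock: 17.3
eef_pos: [0.5002, 0.063, 0.0788]
eef_rot: [[-0.562, 0.827, -0.004], [0.827, 0.562, -0.003], [-0.0, -0.005, -1.0]]
force: [-4.9, -3.6, 1.5]
grip_width: 0.0299
```

```bash
python3 -c "
from h import *
import pickle
st()
c=arm.capture('wrist');pickle.dump(c,open('j.pkl','wb'));save(c['frame'][120:400,180:400],'j_w',2.1)
st()"
```

```text
t 17.3 yaw 124.19 r 0.0893 ang 124.96 z 0.0788 Ftool [-0.24 -6.07 -1.5 ] M about axis 0.542 wristT [-0.946  1.028  0.089] w 0.0299 tilt [-0.004 -0.003] lever if touching 129.41
t 17.35 yaw 124.07 r 0.0893 ang 124.66 z 0.0789 Ftool [ 0.03 -5.28 -2.22] M about axis 0.47 wristT [-0.55   0.874  0.087] w 0.0301 tilt [-0.004 -0.003] lever if touching 129.18
```

View pics/j_w.png

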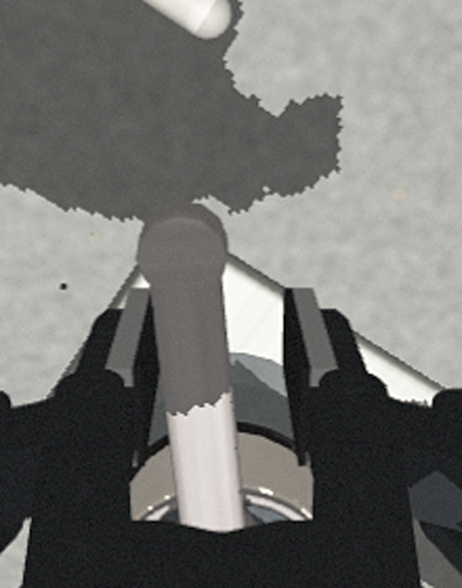

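>>> {"fn": "servo_tool", "kwargs": {"xyz": [[-0.0001, 0.0031, 0], [-0.0002, 0.0063, 0], [-0.0006, 0.0102, 0], [-0.0008, 0.0117, 0]], "angular": [[0, 0, 2], [0, 0, 4], [0, 0, 6.5], [0, 0, 7.5]]}}

```text
clock: 17.85
eef_pos: [0.5102, 0.069, 0.0787]
eef_rot: [[-0.45, 0.893, -0.004], [0.893, 0.45, -0.003], [-0.0, -0.005, -1.0]]
force: [-5.4, -3.4, 2.8]
grip_width: 0.0299
```

```bash
python3 -c "
from h import *
st()"
```

```text
t 17.85 yaw 116.72 r 0.0893 ang 117.45 z 0.0787 Ftool [-0.62 -6.42 -2.78] M about axis 0.572 wristT [-0.877  1.142  0.078] w 0.0299 tilt [-0.004 -0.003] lever if touching 121.91
```

>>> {"fn": "servo_tool", "kwargs": {"xyz": [[0, -0.005, 0], [0, -0.006, -0.04], [0, -0.006, -0.08]], "angular": [[0, 0, 0], [0, 0, 0], [0, 0, 0]]}}

```text
clock: 18.23
eef_pos: [0.5056, 0.0669, 0.16]
eef_rot: [[-0.451, 0.892, -0.002], [0.892, 0.451, -0.001], [-0.0, -0.002, -1.0]]
force: [0.9, -0.7, 1.1]
grip_width: 0.03
```

```bash
python3 -c "
from h import *
st();rel((.551,.040,.162),ty(90.7,45))"
```

```text
t 18.225 yaw 116.82 r 0.0897 ang 120.72 z 0.16 Ftool [-0.99  0.5  -1.09] M about axis -0.039 wristT [ 0.025 -0.058  0.036] w 0.03 tilt [-0.002 -0.001] lever if touching 125.23
xyz [-0.0445, 0.0284, -0.0021] ang [10.13, -44.17, 24.81] rows 4.8
```

>>> {"fn": "servo_tool", "kwargs": {"xyz": [[-0.0445, 0.0284, -0.0021], [-0.0445, 0.0284, -0.0021], [-0.0445, 0.0284, -0.0021], [-0.0445, 0.0284, -0.0021], [-0.0445, 0.0284, -0.0021], [-0.0445, 0.0284, -0.0021], [-0.0445, 0.0284, -0.0021]], "angular": [[10.1, -44.2, 24.8], [10.1, -44.2, 24.8], [10.1, -44.2, 24.8], [10.1, -44.2, 24.8], [10.1, -44.2, 24.8], [10.1, -44.2, 24.8], [10.1, -44.2, 24.8]]}}

```text
clock: 19.1
eef_pos: [0.5518, 0.0398, 0.1617]
eef_rot: [[-0.009, 1.0, 0.01], [0.708, 0.014, -0.706], [-0.706, 0.001, -0.708]]
force: [-0.2, -0.3, 0.8]
grip_width: 0.03
```

```bash
python3 -c "
from ov import *
c=arm.capture('wrist');pickle.dump(c,open('k.pkl','wb'));save(c['frame'],'k_w')
ov('k.pkl','k_ov',[90.7],S=14,hw=(28,20))
u=proj(c,[(*CE,.1015)])[0];x,y=map(int,u)
f=(255*(c['frame']/255.)**.6).astype(np.uint8)
save(f[y-35:y+35,x-45:x+45],'k_c',8)"
```

```text
(no output)
```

View pics/k_ov.png

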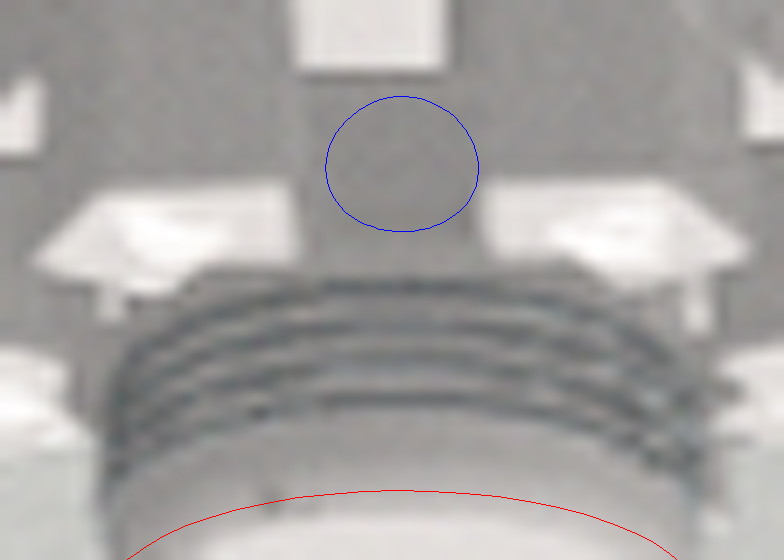

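View pics/k_c.png

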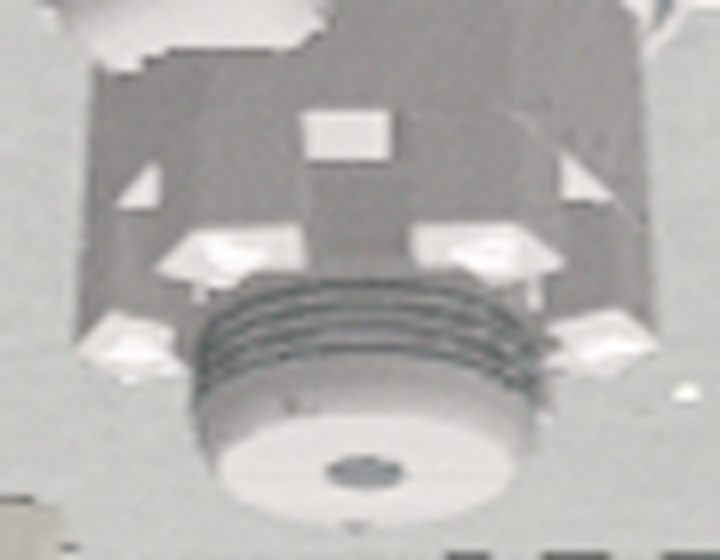

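View pics/k_w.png

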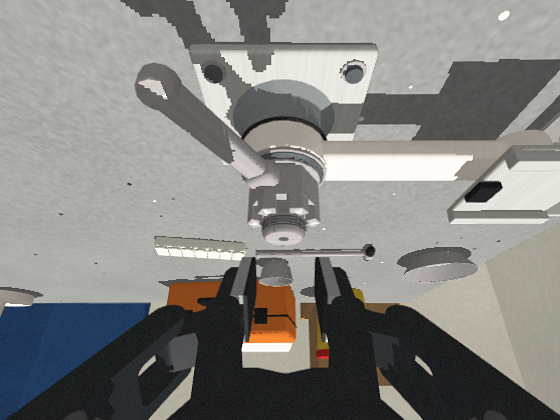

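```bash
python3 -c "
from ov import *
for pk,b,dy in(('k.pkl',90,0),('g.pkl',-90,0)):
    c=pickle.load(open(pk,'rb'));u=proj(c,[(*CE,.1015)])[0];x0,y0=int(u[0])-28,int(u[1])-20
    print(pk,((proj(c,[(*CE,.119)])-[x0,y0]+.5)*14).round(0).tolist())
    for yaw in (b-2,b-1,b,b+1,b+2,b+3):
        a=np.radians(yaw);d=np.array([np.cos(a),np.sin(a)]);n=np.array([-d[1],d[0]])
        pts=[(*(CE+.023*d+s*.0045*n),.107) for s in(1,-1)]+[(*(CE+.0175*d+s*.0045*n),.107) for s in(1,-1)]
        print(yaw,((proj(c,pts)-[x0,y0]+.5)*14).round(0).tolist())
"
```

```text
k.pkl [[403.0, 613.0]]
88 [[328.0, 184.0], [521.0, 188.0], [325.0, 238.0], [513.0, 242.0]]
89 [[320.0, 185.0], [512.0, 187.0], [319.0, 239.0], [507.0, 241.0]]
90 [[311.0, 185.0], [504.0, 187.0], [312.0, 240.0], [500.0, 241.0]]
91 [[303.0, 186.0], [495.0, 186.0], [306.0, 240.0], [494.0, 240.0]]
92 [[294.0, 187.0], [487.0, 185.0], [300.0, 241.0], [488.0, 239.0]]
93 [[286.0, 188.0], [478.0, 184.0], [293.0, 242.0], [481.0, 238.0]]
g.pkl [[413.0, 601.0]]
-92 [[335.0, 182.0], [523.0, 184.0], [333.0, 235.0], [517.0, 237.0]]
-91 [[326.0, 182.0], [515.0, 184.0], [327.0, 235.0], [511.0, 236.0]]
-90 [[318.0, 183.0], [507.0, 183.0], [320.0, 236.0], [505.0, 236.0]]
-89 [[310.0, 184.0], [498.0, 182.0], [314.0, 237.0], [498.0, 235.0]]
-88 [[301.0, 185.0], [490.0, 181.0], [308.0, 238.0], [492.0, 234.0]]
-87 [[293.0, 186.0], [481.0, 181.0], [302.0, 238.0], [486.0, 234.0]]
```

```bash
python3 -c "
from h import *
rel(lv(120.5,z=.15),ty(120.5))"
```

```text
xyz [0.0288, -0.0459, -0.0113] ang [-11.55, 43.91, -28.26] rows 5.0
```

>>> {"fn": "servo_tool", "kwargs": {"xyz": [[0.0288, -0.0459, -0.0113], [0.0288, -0.0459, -0.0113], [0.0288, -0.0459, -0.0113], [0.0288, -0.0459, -0.0113], [0.0288, -0.0459, -0.0113], [0.0288, -0.0459, -0.0113], [0.0288, -0.0459, -0.0113]], "angular": [[-11.5, 43.9, -28.3], [-11.5, 43.9, -28.3], [-11.5, 43.9, -28.3], [-11.5, 43.9, -28.3], [-11.5, 43.9, -28.3], [-11.5, 43.9, -28.3], [-11.5, 43.9, -28.3]]}}

```text
clock: 20.02
eef_pos: [0.5055, 0.067, 0.1496]
eef_rot: [[-0.506, 0.863, -0.0], [0.863, 0.506, -0.005], [-0.004, -0.003, -1.0]]
force: [0.3, 0.2, -0.5]
grip_width: 0.0299
```

```bash
python3 -c "
from h import *
st();rel(lv(120),ty(120))"
```

```text
t 20.025 yaw 120.37 r 0.0898 ang 120.73 z 0.1496 Ftool [-0.02  0.39  0.48] M about axis -0.035 wristT [0.023 0.039 0.001] w 0.0299 tilt [-0.    -0.005] lever if touching 125.16
xyz [0.0005, 0.0013, 0.0696] ang [-0.15, 0.25, 0.37] rows 1.1
```

>>> {"fn": "servo_tool", "kwargs": {"xyz": [[0.0005, 0.0013, 0.04], [0.0005, 0.0013, 0.0696], [0.0005, 0.0013, 0.0696], [0.0005, 0.0013, 0.0696]], "angular": [[-0.1, 0.2, 0.4], [-0.1, 0.2, 0.4], [-0.1, 0.2, 0.4], [-0.1, 0.2, 0.4]]}}

```text
clock: 20.52
eef_pos: [0.5065, 0.0689, 0.0806]
eef_rot: [[-0.502, 0.865, -0.001], [0.865, 0.502, -0.0], [0.0, -0.001, -1.0]]
force: [0.6, -0.2, 0.4]
grip_width: 0.0302
```

>>> {"fn": "servo_tool", "kwargs": {"xyz": [[0, 0.0024, 0], [-0.0001, 0.0047, 0], [-0.0001, 0.0047, 0]], "angular": [[0, 0, 1.5], [0, 0, 3], [0, 0, 3]]}}

```text
clock: 20.9
eef_pos: [0.5101, 0.0702, 0.0799]
eef_rot: [[-0.454, 0.891, -0.003], [0.891, 0.454, -0.001], [0.001, -0.003, -1.0]]
force: [-3.7, -3.5, 1.4]
grip_width: 0.0298
```

```bash
python3 -c "
from h import *
st()"
```

```text
t 20.9 yaw 117.0 r 0.0904 ang 117.19 z 0.0799 Ftool [-1.46 -4.91 -1.42] M about axis 0.444 wristT [-0.689  0.818  0.045] w 0.0298 tilt [-0.003 -0.001] lever if touching 121.57
```

>>> {"fn": "servo_tool", "kwargs": {"xyz": [[0, 0.001, 0], [0, 0.0021, 0], [0, 0.0021, 0]], "angular": [[0, 0, 0.7], [0, 0, 1.3], [0, 0, 1.3]]}}

```text
clock: 21.28
eef_pos: [0.5118, 0.0711, 0.0798]
eef_rot: [[-0.434, 0.901, -0.003], [0.901, 0.434, -0.001], [0.001, -0.003, -1.0]]
force: [-5.3, -4.3, 3.5]
grip_width: 0.0301
```

```bash
python3 -c "
from h import *
st()"
```

```text
t 21.275 yaw 115.7 r 0.0904 ang 115.99 z 0.0798 Ftool [-1.58 -6.62 -3.45] M about axis 0.598 wristT [-0.812  1.06   0.078] w 0.0301 tilt [-0.003 -0.001] lever if touching 120.45
```

>>> {"fn": "servo_tool", "kwargs": {"xyz": [[0, -0.005, 0], [0, -0.006, -0.04], [0, -0.006, -0.08]], "angular": [[0, 0, 0], [0, 0, 0], [0, 0, 0]]}}

```text
clock: 21.65
eef_pos: [0.5066, 0.0691, 0.1603]
eef_rot: [[-0.434, 0.901, -0.002], [0.901, 0.434, 0.001], [0.002, -0.002, -1.0]]
force: [0.7, -0.1, 0.2]
grip_width: 0.0297
```

```bash
python3 -c "
from h import *
st();rel((.4545,.2046,.14),ty(-145.6))"
```

```text
t 21.65 yaw 115.75 r 0.0911 ang 119.5 z 0.1603 Ftool [-0.37  0.55 -0.15] M about axis -0.048 wristT [-0.058 -0.041  0.016] w 0.0297 tilt [-0.002  0.001] lever if touching 123.86
xyz [0.1446, 0.012, 0.0206] ang [0.04, -0.17, -98.65] rows 9.2
```

>>> {"fn": "servo_tool", "kwargs": {"xyz": [[0.06, 0.012, 0.0], [0.1446, 0.012, 0.0206], [0.1446, 0.012, 0.0206], [0.1446, 0.012, 0.0206], [0.1446, 0.012, 0.0206], [0.1446, 0.012, 0.0206], [0.1446, 0.012, 0.0206], [0.1446, 0.012, 0.0206], [0.1446, 0.012, 0.0206], [0.1446, 0.012, 0.0206], [0.1446, 0.012, 0.0206], [0.1446, 0.012, 0.0206]], "angular": [[0, 0, -98.6], [0, 0, -98.6], [0, 0, -98.6], [0, 0, -98.6], [0, 0, -98.6], [0, 0, -98.6], [0, 0, -98.6], [0, 0, -98.6], [0, 0, -98.6], [0, 0, -98.6], [0, 0, -98.6], [0, 0, -98.6]], "grip": 0.04}}

```text
clock: 23.15
eef_pos: [0.4546, 0.2044, 0.139]
eef_rot: [[-0.827, -0.563, -0.002], [-0.563, 0.827, 0.001], [0.001, 0.002, -1.0]]
force: [0.4, -1.0, -0.2]
grip_width: 0.0398
```

```bash
python3 -c "
from h import *
import pickle
st()
for n in ('wrist','side'):
    c=arm.capture(n);pickle.dump(c,open('l_%s.pkl'%n,'wb'));save(c['frame'],'l_'+n)
"
```

```text
t 23.15 yaw -145.75 r 0.2354 ang 114.26 z 0.139 Ftool [ 0.24 -1.01  0.15] M about axis 0.015 wristT [ 0.012  0.02  -0.024] w 0.0398 tilt [-0.002  0.001] lever if touching nanh.py:39: RuntimeWarning: invalid value encountered in arcsin
  print("t",s["clock"],"yaw",yaw.round(2),"r",rad.round(4),"ang",np.degrees(np.arctan2(d[1],d[0])).round(2),"z",p[2].round(4),"Ftool",f.round(2),"M about axis",(d[0]*F[1]-d[1]*F[0]).round(3),"wristT",s["torque"].round(3),"w",round(w,4),"tilt",R[:2,2].round(3), "lever if touching", (yaw-np.degrees(np.arcsin((w/2-.008-off)/(R[:2,0]@d)))*-1).round(2))
```

View pics/l_wrist.png

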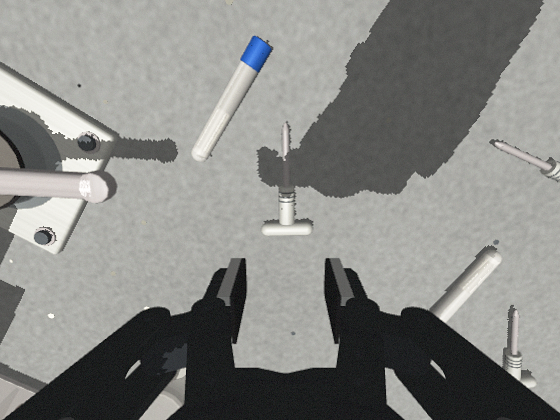

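View pics/l_side.png

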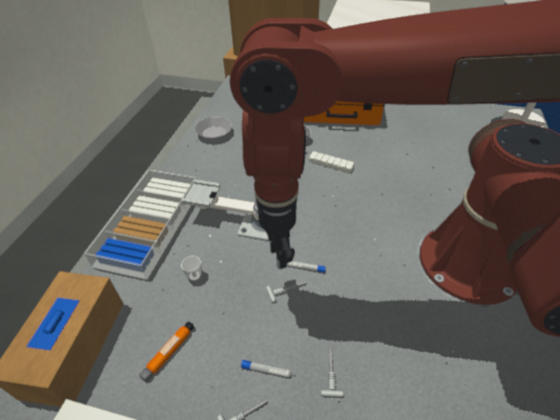

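```bash
python3 -c "
from h import *
import pickle
c=pickle.load(open('l_wrist.pkl','rb'));save(c['frame'][115:245,240:335],'l_crop',4.5)"
```

```text
(no output)
```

View pics/l_crop.png

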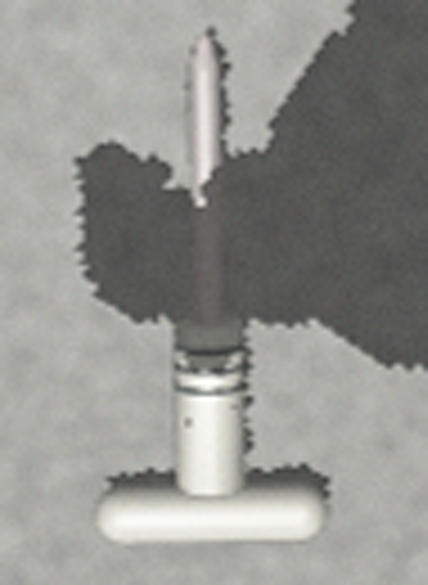

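```bash
python3 -c "
from h import *
import pickle
c=pickle.load(open('l_wrist.pkl','rb'))
tip=onz(c,(285.9,122.2),.007);T=onz(c,(286.8,229),.011);sh=onz(c,(286.2,188),.010)
d=tip-T;print(tip,T,sh,np.linalg.norm(d[:2]),np.degrees(np.arctan2(d[1],d[0])))
u=d[:2]/np.linalg.norm(d[:2])
gs=np.array([tip[:2]-.071*u,T[:2]+.023*u,sh[:2]-.017*u]);print(gs)
g=gs.mean(0);yaw=np.degrees(np.arctan2(d[1],d[0]))
rel((*g,.010),ty(yaw))
"
```

```text
[0.39521395 0.16512513 0.007     ] [0.47177166 0.21831573 0.011     ] [0.44067393 0.19643621 0.01      ] 0.09322190233513032 -145.20928371116432
[[0.45352211 0.20563635]
 [0.4528831  0.20519238]
 [0.45463504 0.20613608]]
xyz [-0.0001, 0.0013, 0.1289] ang [0.12, -0.08, -0.48] rows 2.1
```

>>> {"fn": "servo_tool", "kwargs": {"xyz": [[-0.0001, 0.0013, 0.05], [-0.0001, 0.0013, 0.09], [-0.0001, 0.0013, 0.115], [-0.0001, 0.0013, 0.128], [-0.0001, 0.0013, 0.128], [-0.0001, 0.0013, 0.128]], "angular": [[0, 0, -0.5], [0, 0, -0.5], [0, 0, -0.5], [0, 0, -0.5], [0, 0, -0.5], [0, 0, -0.5]]}}

```text
clock: 24.0
eef_pos: [0.4546, 0.2058, 0.0122]
eef_rot: [[-0.82, -0.572, -0.001], [-0.572, 0.82, 0.001], [-0.0, 0.001, -1.0]]
force: [0.1, -0.1, 0.3]
grip_width: 0.0403
```

>>> {"fn": "servo_tool", "kwargs": {"xyz": [[0, 0, 0], [0, 0, 0], [0, 0, 0], [0, 0, 0]], "angular": [[0, 0, 0], [0, 0, 0], [0, 0, 0], [0, 0, 0]], "grip": 0.008, "grip_force": 40}}

```text
clock: 24.5
eef_pos: [0.4544, 0.2057, 0.0119]
eef_rot: [[-0.82, -0.572, -0.001], [-0.572, 0.82, 0.001], [0.0, 0.001, -1.0]]
force: [0.1, -0.6, 6.0]
grip_width: 0.0118
```

>>> {"fn": "servo_tool", "kwargs": {"xyz": [[0, 0, -0.05], [0, 0, -0.1], [0, 0, -0.14], [0, 0, -0.14]], "angular": [[0, 0, 0], [0, 0, 0], [0, 0, 0], [0, 0, 0]]}}

```text
clock: 25.0
eef_pos: [0.456, 0.2059, 0.1546]
eef_rot: [[-0.82, -0.572, 0.003], [-0.572, 0.82, 0.002], [-0.004, -0.001, -1.0]]
force: [0.3, -0.2, -0.8]
grip_width: 0.0117
```

```bash
python3 -c "
from h import *
import pickle
s=arm.get_state();print(s['eef_pos'],s['eef_rot'].round(3),s['grip_width'],s['clock'])
for n in ('wrist','side'):
    c=arm.capture(n);pickle.dump(c,open('m_%s.pkl'%n,'wb'));save(c['frame'],'m_'+n)
c=pickle.load(open('m_wrist.pkl','rb'))
save(c['frame'][180:340,210:360],'m_c',4)
"
```

```text
[0.45600604 0.20588644 0.15456307] [[-0.82  -0.572  0.003]
 [-0.572  0.82   0.002]
 [-0.004 -0.001 -1.   ]] 0.011691247948679751 25.0
```

View pics/m_c.png

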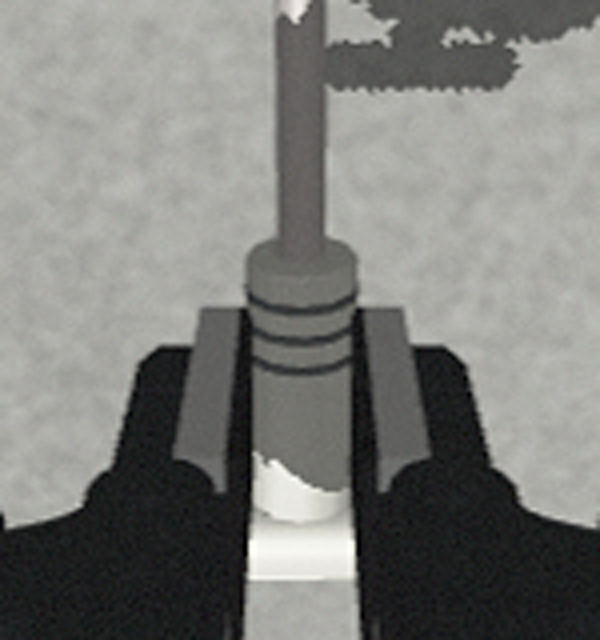

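View pics/m_wrist.png

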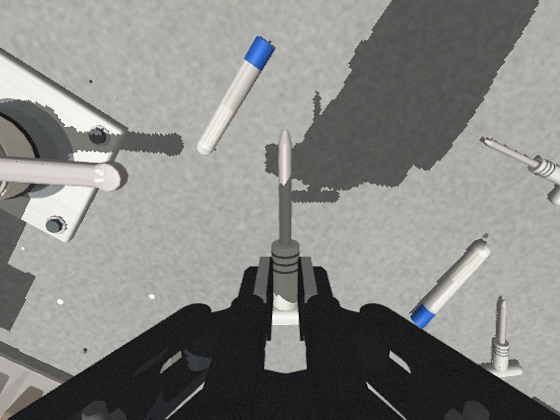

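```bash
python3 -c "
from h import *
import pickle
c=pickle.load(open('m_side.pkl','rb'))
s=np.array([.456,.2059,.1546]);R=ty(-145.1)
print(proj(c,[s+R@[.071,0,.003],s+R@[0,0,.003]]))
u=proj(c,[s+R@[.03,0,.003]])[0].astype(int);print(u)
save(c['frame'][u[1]-40:u[1]+40,u[0]-50:u[0]+50],'m_s',7)
c=pickle.load(open('m_wrist.pkl','rb'))
save(c['frame'][120:200,255:315],'m_t',7)
for z in(-.002,0,.003,.005):
  print(z,proj(c,[s+R@[.071,0,z],s+R@[.017,0,z],s+R@[.017,0,z-.007],s+R@[.017,.007,z],s+R@[.017,-.007,z],s+R@[-.029,0,z]]).round(1).tolist())
"
```

```text
[[306.55885838 244.60306457]
 [276.65188639 253.73518667]]
[289 249]
-0.002 [[284.8, 131.6], [284.9, 250.2], [284.8, 256.8], [299.7, 250.2], [270.0, 250.2], [284.9, 331.7]]
0 [[284.8, 131.3], [284.9, 248.4], [284.8, 254.9], [299.6, 248.4], [270.2, 248.4], [284.9, 329.1]]
0.003 [[284.8, 130.9], [284.9, 245.8], [284.8, 252.0], [299.3, 245.8], [270.5, 245.8], [284.9, 325.3]]
0.005 [[284.8, 130.6], [284.9, 244.1], [284.9, 250.2], [299.1, 244.1], [270.7, 244.1], [284.9, 322.9]]
```

View pics/m_s.png

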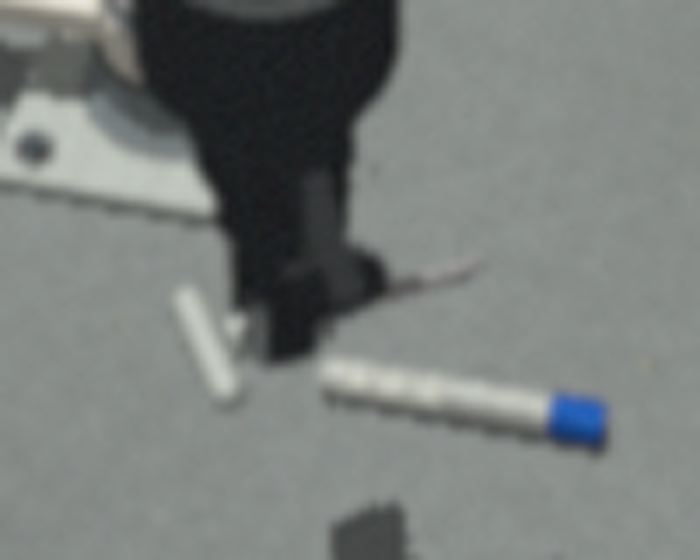

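View pics/m_t.png

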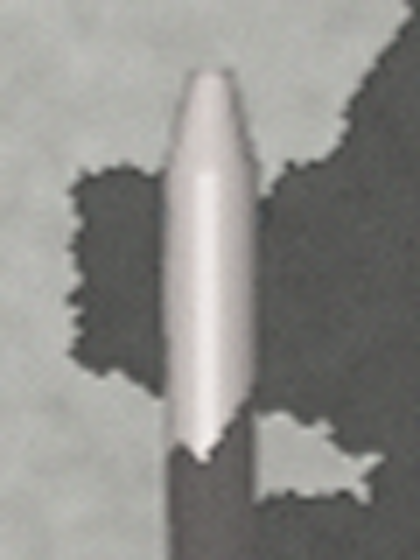

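```bash
python3 -c "
from h import *
import pickle
c=pickle.load(open('m_side.pkl','rb'))
s=np.array([.456,.2059,.1546]);R=ty(-145.1)
for z in(0,.003,.006): print(proj(c,[s+R@[.071,0,z],s+R@[-.023,0,z],s+R@[-.023,.024,z],s+R@[-.023,-.024,z]]).round(1).tolist())
print([(239+u/7-.43,209+v/7-.43) for u,v in((485,262),(207,345),(185,290),(228,398))])
c=pickle.load(open('m_wrist.pkl','rb'))
from scipy.optimize import least_squares
"
```

```text
[[306.6, 243.7], [266.7, 255.9], [270.4, 264.3], [263.1, 247.8]]
[[306.6, 244.6], [266.7, 256.8], [270.4, 265.2], [263.1, 248.7]]
[[306.5, 245.5], [266.8, 257.6], [270.5, 266.0], [263.2, 249.5]]
[(307.85571428571427, 245.99857142857144), (268.14142857142855, 257.85571428571427), (264.99857142857144, 249.99857142857144), (271.14142857142855, 265.4271428571428)]
```

```bash
cat >> h.py <<'E'
HY=np.radians(90.7); HD=np.array([np.cos(HY),np.sin(HY)]); CE2=np.array([.5513,-.0102])
def ins(dist,z=.106,dx=0): # TCP so that pin grip is dist from axis along +y end
    n=np.array([-HD[1],HD[0]]); return [*(CE2+HD*(dist+.0005)+n*(-dx)),z]
E
python3 -c "
from h import *
print(ins(.12));rel(ins(.12,.14),ty(-89.3))"
```

```text
[np.float64(0.5498278513993528), np.float64(0.11029100704408445), 0.106]
xyz [-0.0241, -0.1329, 0.0104] ang [0.14, -0.01, -55.8] rows 5.2
```

>>> {"fn": "servo_tool", "kwargs": {"xyz": [[-0.0241, -0.1329, 0.0104], [-0.0241, -0.1329, 0.0104], [-0.0241, -0.1329, 0.0104], [-0.0241, -0.1329, 0.0104], [-0.0241, -0.1329, 0.0104], [-0.0241, -0.1329, 0.0104], [-0.0241, -0.1329, 0.0104], [-0.0241, -0.1329, 0.0104]], "angular": [[0.1, 0, -55.8], [0.1, 0, -55.8], [0.1, 0, -55.8], [0.1, 0, -55.8], [0.1, 0, -55.8], [0.1, 0, -55.8], [0.1, 0, -55.8], [0.1, 0, -55.8]]}}

```text
clock: 26.1
eef_pos: [0.5492, 0.1103, 0.1392]
eef_rot: [[0.011, -1.0, -0.002], [-1.0, -0.011, 0.0], [-0.0, 0.002, -1.0]]
force: [-0.3, 0.3, 0.2]
grip_width: 0.0121
```

```bash
python3 -W ignore -c "
from h import *
st();rel(ins(.115),ty(-89.3))"
```

```text
t 26.1 yaw -89.37 r 0.1205 ang 91.03 z 0.1392 Ftool [-0.33  0.28 -0.25] M about axis 0.034 wristT [ 0.003  0.011 -0.018] w 0.0121 tilt [-0.002  0.   ] lever if touching -88.05
xyz [0.005, -0.0007, 0.0332] ang [0.14, 0.01, -0.07] rows 0.5
```

>>> {"fn": "servo_tool", "kwargs": {"xyz": [[0.005, -0.0007, 0.0332], [0.005, -0.0007, 0.0332], [0.005, -0.0007, 0.0332], [0.005, -0.0007, 0.0332]], "angular": [[0.1, 0, 0], [0.1, 0, 0], [0.1, 0, 0], [0.1, 0, 0]]}}

```text
clock: 26.6
eef_pos: [0.5512, 0.1054, 0.1083]
eef_rot: [[0.012, -1.0, 0.002], [-1.0, -0.012, 0.0], [-0.0, -0.002, -1.0]]
force: [-0.1, -0.5, -1.5]
grip_width: 0.012
```

```bash
python3 -W ignore -c "
from h import *
import pickle
st();s=arm.get_state();print(s['eef_pos'],s['eef_rot'].round(4))
for n in ('wrist','side','top'):
    c=arm.capture(n);pickle.dump(c,open('n_%s.pkl'%n,'wb'));save(c['frame'],'n_'+n)
c=pickle.load(open('n_wrist.pkl','rb'));save(c['frame'][60:350,200:370],'n_c',2)
c=pickle.load(open('n_side.pkl','rb'));save(c['frame'][170:270,200:320],'n_s',6)
"
```

```text
t 26.6 yaw -89.3 r 0.1156 ang 90.11 z 0.1083 Ftool [0.49 0.08 1.53] M about axis 0.008 wristT [-0.064 -0.016  0.001] w 0.012 tilt [0.002 0.   ] lever if touching -88.89
[0.55116875 0.10544645 0.10830402] [[ 0.0121 -0.9999  0.0025]
 [-0.9999 -0.0121  0.    ]
 [-0.     -0.0025 -1.    ]]
```

View pics/n_c.png

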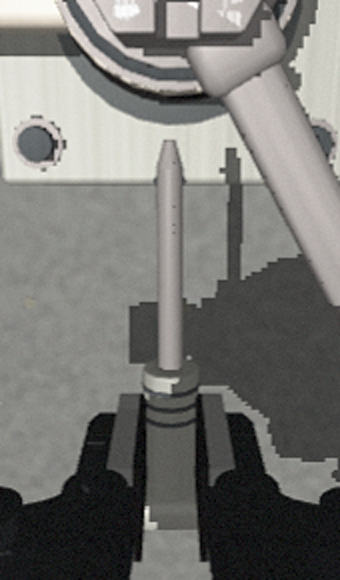

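View pics/n_s.png

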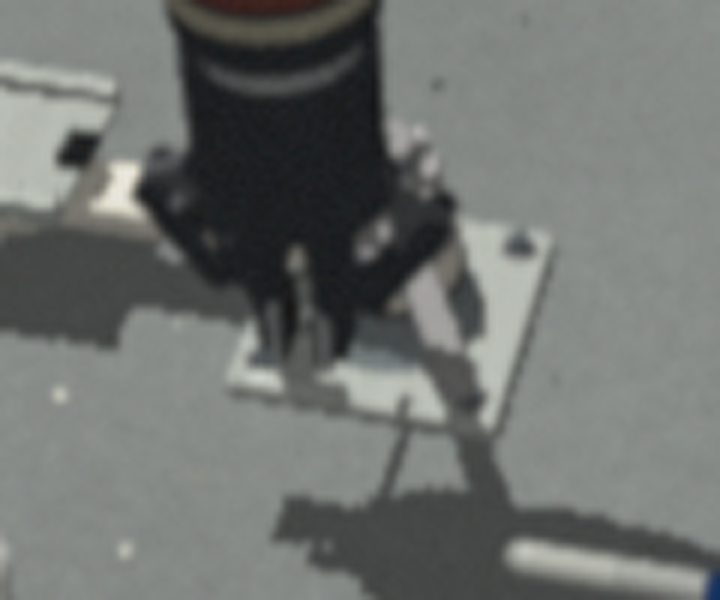

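```bash
python3 -W ignore -c "
from h import *
import pickle
c=pickle.load(open('n_wrist.pkl','rb'))
for yaw in(89,90.7,92.5):
  a=np.radians(yaw);d=np.array([np.cos(a),np.sin(a)]);n=np.array([-d[1],d[0]])
  print(yaw,proj(c,[(*(CE2+r*d+s*.0045*n),z) for r,z in((.023,.096),(.023,.107)) for s in(1,-1)]).round(1).tolist())
s=np.array([0.55116875,0.10544645,0.10830402]);R=arm.get_state()['eef_rot']
print(proj(c,[s+R@[.071,0,z] for z in(0,.0045)]).round(1),proj(c,[(*CE2,.119)]))
save(c['frame'][30:140,230:345],'n_d',6)
t=onz(c,(284.4,130),.1035);print(t)
st()
"
```

```text
89 [[296.9, 79.0], [276.4, 78.3], [297.8, 76.1], [275.6, 75.4]]
90.7 [[298.5, 78.7], [277.9, 78.7], [299.5, 75.8], [277.3, 75.8]]
92.5 [[300.1, 78.3], [279.6, 79.0], [301.3, 75.3], [279.1, 76.1]]
[[285.2 131.3]
 [285.2 130.8]] [[288.89695711  -1.74873219]]
[0.55240893 0.03415146 0.1035    ]
t 26.75 yaw -89.3 r 0.1156 ang 90.23 z 0.1078 Ftool [-0.82  0.25  0.51] M about axis 0.03 wristT [ 0.014  0.05  -0.055] w 0.0121 tilt [0.002 0.   ] lever if touching -88.81
```

View pics/n_d.png

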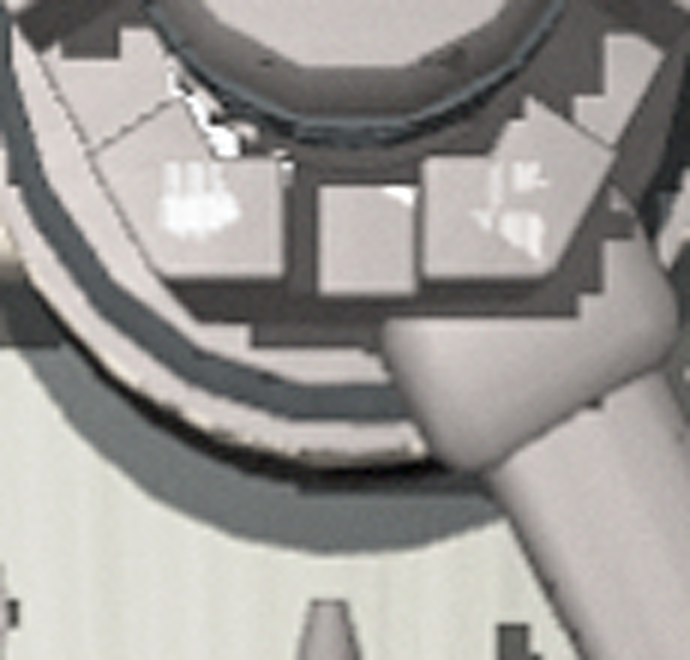

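>>> {"fn": "servo_tool", "kwargs": {"xyz": [[0.008, 0.0015, 0], [0.013, 0.0015, 0], [0.013, 0.0015, 0], [0.013, 0.0015, 0]], "angular": [[0, 0, 0.3], [0, 0, 0.3], [0, 0, 0.3], [0, 0, 0.3]]}}

```text
clock: 27.25
eef_pos: [0.5491, 0.0922, 0.107]
eef_rot: [[0.007, -1.0, 0.001], [-1.0, -0.007, 0.0], [-0.0, -0.001, -1.0]]
force: [0.3, -0.1, -0.6]
grip_width: 0.0119
```

```bash
python3 -W ignore -c "
from h import *
import pickle
st();s=arm.get_state();print(s['eef_pos'],s['eef_rot'].round(4))
c=arm.capture('wrist');pickle.dump(c,open('o.pkl','wb'));save(c['frame'][50:150,235:340],'o',6)
print(ins(.1))
for yaw in(90.7,):
  a=np.radians(yaw);d=np.array([np.cos(a),np.sin(a)]);n=np.array([-d[1],d[0]])
  print(yaw,proj(c,[(*(CE2+r*d+s*.0045*n),z) for r,z in((.023,.096),(.023,.107)) for s in(1,-1)]).round(1).tolist())
R=s['eef_rot'];print(proj(c,[s['eef_pos']+R@[.071,0,.0045],[*(CE2+.03*HD),.1015]]))
"
```

```text
t 27.25 yaw -89.62 r 0.1024 ang 91.27 z 0.107 Ftool [ 0.11 -0.35  0.65] M about axis -0.036 wristT [-0.019  0.027 -0.047] w 0.0119 tilt [0.001 0.   ] lever if touching -87.6
[0.54913623 0.09221023 0.10699358] [[ 6.7e-03 -1.0e+00  8.0e-04]
 [-1.0e+00 -6.7e-03  1.0e-04]
 [-1.0e-04 -8.0e-04 -1.0e+00]]
[np.float64(0.5500721914160577), np.float64(0.09029249965087544), 0.106]
90.7 [[292.3, 110.4], [272.2, 110.5], [292.9, 110.1], [271.1, 110.3]]
[[285.25225072 130.6854361 ]
 [282.25998099 127.20103396]]
```

View pics/o.png

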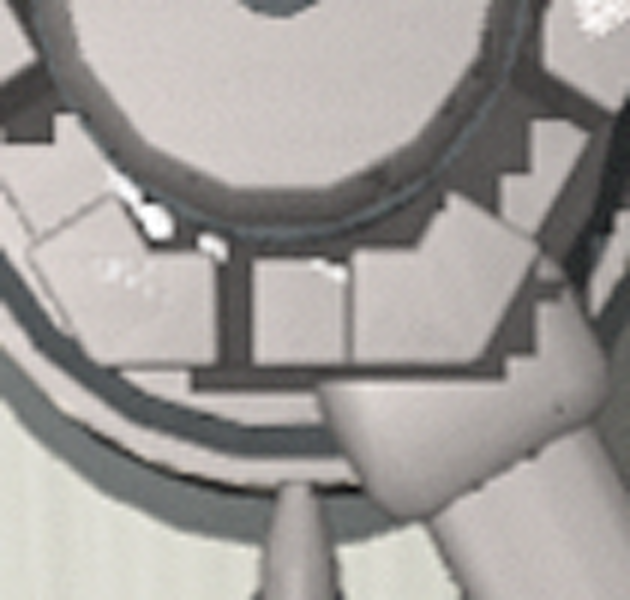

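>>> {"fn": "servo_tool", "kwargs": {"xyz": [[0.001, -0.0009, 0.0008], [0.005, -0.0009, 0.0008], [0.009, -0.0009, 0.0008], [0.009, -0.0009, 0.0008]], "angular": [[0, 0, 0], [0, 0, 0], [0, 0, 0], [0, 0, 0]]}}

```text
clock: 27.8
eef_pos: [0.5501, 0.0829, 0.1062]
eef_rot: [[0.006, -1.0, 0.001], [-1.0, -0.006, -0.0], [0.0, -0.001, -1.0]]
force: [0.4, -0.1, -0.8]
grip_width: 0.012
```

```bash
python3 -W ignore -c "
from h import *
import pickle
st();s=arm.get_state();print(s['eef_pos'])
c=arm.capture('wrist');pickle.dump(c,open('p.pkl','wb'));save(c['frame'][70:190,225:345],'p',5)
print(ins(s['eef_pos'][1]+.0102-.0005))
"
```

```text
t 27.8 yaw -89.63 r 0.0931 ang 90.77 z 0.1062 Ftool [ 0.11 -0.38  0.81] M about axis -0.035 wristT [-0.016  0.013 -0.027] w 0.012 tilt [ 0.001 -0.   ] lever if touching -88.0
[0.55014128 0.08293446 0.10620469]
[np.float64(0.550162176253403), np.float64(0.08292750696897014), 0.106]
```

View pics/p.png

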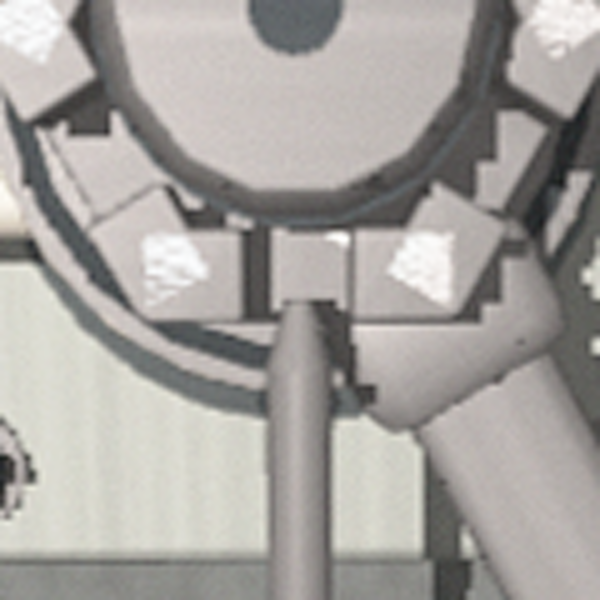

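>>> {"fn": "servo_tool", "kwargs": {"xyz": [[0.0025, 0, 0], [0.005, 0, 0], [0.0075, 0, 0], [0.0075, 0, 0]], "angular": [[0, 0, 0], [0, 0, 0], [0, 0, 0], [0, 0, 0]]}}

```text
clock: 28.35
eef_pos: [0.5502, 0.0756, 0.1062]
eef_rot: [[0.007, -1.0, 0.001], [-1.0, -0.007, 0.0], [-0.0, -0.001, -1.0]]
force: [0.5, 0.2, -0.4]
grip_width: 0.012
```

>>> {"fn": "servo_tool", "kwargs": {"xyz": [[0.0015, 0, 0], [0.003, 0, 0], [0.003, 0, 0]], "angular": [[0, 0, 0], [0, 0, 0], [0, 0, 0]]}}

```text
clock: 28.72
eef_pos: [0.5502, 0.0728, 0.1062]
eef_rot: [[0.007, -1.0, 0.001], [-1.0, -0.007, 0.0], [-0.0, -0.001, -1.0]]
force: [-0.2, 0.5, -1.1]
grip_width: 0.0121
```

```bash
python3 -W ignore -c "
from h import *
import pickle
st();s=arm.get_state();print(s['eef_pos'],s['force'])
print(ins(s['eef_pos'][1]+.0102-.0005))
c=arm.capture('wrist');save(c['frame'][70:190,225:345],'q',5)
"
```

```text
t 28.725 yaw -89.6 r 0.083 ang 90.86 z 0.1062 Ftool [-0.53  0.21  1.15] M about axis 0.017 wristT [ 0.024 -0.029  0.014] w 0.0121 tilt [0.001 0.   ] lever if touching -87.79
[0.55015873 0.0727658  0.10617326] [-0.21251716  0.52993721 -1.14612068]
[np.float64(0.5502864067421293), np.float64(0.07275960905050255), 0.106]
```

View pics/q.png

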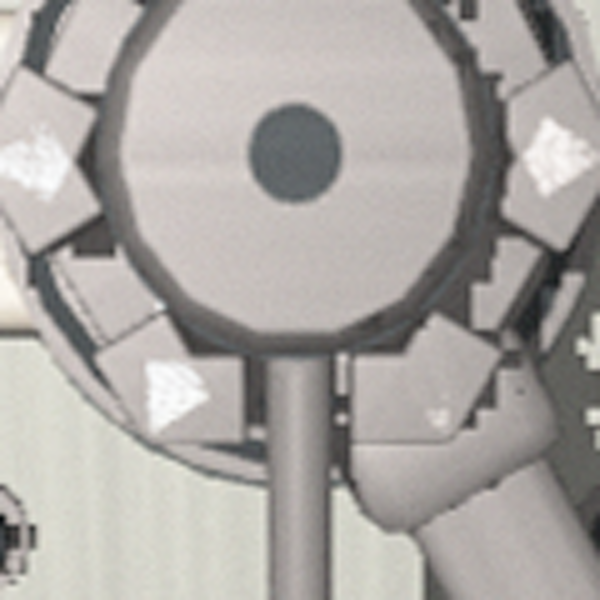

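>>> {"fn": "servo_tool", "kwargs": {"xyz": [[0.0025, 0, 0], [0.005, 0, 0], [0.0075, 0, 0], [0.01, 0, 0]], "angular": [[0, 0, 0], [0, 0, 0], [0, 0, 0], [0, 0, 0]]}}

```text
clock: 29.28
eef_pos: [0.5502, 0.0626, 0.1062]
eef_rot: [[0.007, -1.0, 0.001], [-1.0, -0.007, 0.0], [-0.0, -0.001, -1.0]]
force: [0.2, -0.5, -0.6]
grip_width: 0.0118
```

>>> {"fn": "servo_tool", "kwargs": {"xyz": [[0.0025, 0, 0], [0.005, 0, 0], [0.0075, 0, 0], [0.01, 0, 0]], "angular": [[0, 0, 0], [0, 0, 0], [0, 0, 0], [0, 0, 0]]}}

```text
clock: 29.78
eef_pos: [0.5503, 0.0526, 0.1062]
eef_rot: [[0.007, -1.0, 0.001], [-1.0, -0.007, 0.0], [-0.0, -0.001, -1.0]]
force: [-0.0, 0.4, 0.2]
grip_width: 0.0121
```

```bash
python3 -W ignore -c "
from h import *
import pickle
st();s=arm.get_state();print(s['eef_pos'],s['force'])
print(ins(s['eef_pos'][1]+.0102-.0005))
c=arm.capture('wrist');save(c['frame'][70:190,225:345],'r',5)
"
```

```text
t 29.775 yaw -89.6 r 0.0629 ang 91.0 z 0.1062 Ftool [-0.44  0.02 -0.22] M about axis 0.001 wristT [ 0.017  0.067 -0.06 ] w 0.0121 tilt [0.001 0.   ] lever if touching -87.23
[0.55030049 0.05264906 0.10618734] [-0.02593606  0.44242494  0.21538536]
[np.float64(0.5505321729435879), np.float64(0.05264437265511729), 0.106]
```

View pics/r.png

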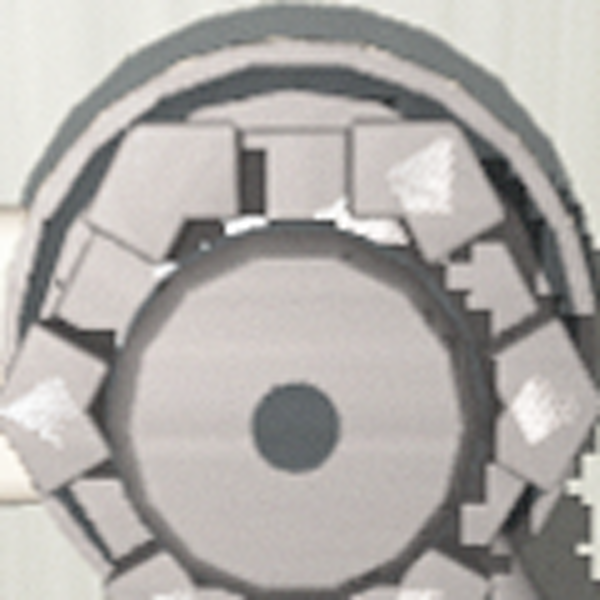

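>>> {"fn": "servo_tool", "kwargs": {"xyz": [[0.0025, 0, 0], [0.005, -0.0001, 0], [0.0075, -0.0002, 0], [0.01, -0.0002, 0]], "angular": [[0, 0, 0], [0, 0, 0], [0, 0, 0], [0, 0, 0]]}}

```text
clock: 30.32
eef_pos: [0.5506, 0.0426, 0.1062]
eef_rot: [[0.007, -1.0, 0.001], [-1.0, -0.007, 0.0], [-0.0, -0.001, -1.0]]
force: [-0.6, -0.2, -0.9]
grip_width: 0.0119
```

>>> {"fn": "servo_tool", "kwargs": {"xyz": [[0.002, 0, 0], [0.004, 0, 0], [0.006, -0.0001, 0], [0.008, -0.0001, 0]], "angular": [[0, 0, 0], [0, 0, 0], [0, 0, 0], [0, 0, 0]]}}

```text
clock: 30.82
eef_pos: [0.5508, 0.0347, 0.1062]
eef_rot: [[0.007, -1.0, 0.001], [-1.0, -0.007, 0.0], [-0.0, -0.001, -1.0]]
force: [0.5, -0.2, -0.9]
grip_width: 0.0117
```

```bash
python3 -W ignore -c "
from h import *
import pickle
st();s=arm.get_state();print(s['eef_pos'],s['force'])
c=arm.capture('wrist');save(c['frame'][90:310,215:355],'s',3)
"
```

```text
t 30.825 yaw -89.6 r 0.0449 ang 90.81 z 0.1062 Ftool [ 0.24 -0.47  0.93] M about axis -0.021 wristT [ 0.011 -0.015  0.067] w 0.0117 tilt [0.001 0.   ] lever if touching -86.47
[0.55076339 0.0346938  0.10621235] [ 0.47372213 -0.2335154  -0.92552251]
```

View pics/s.png

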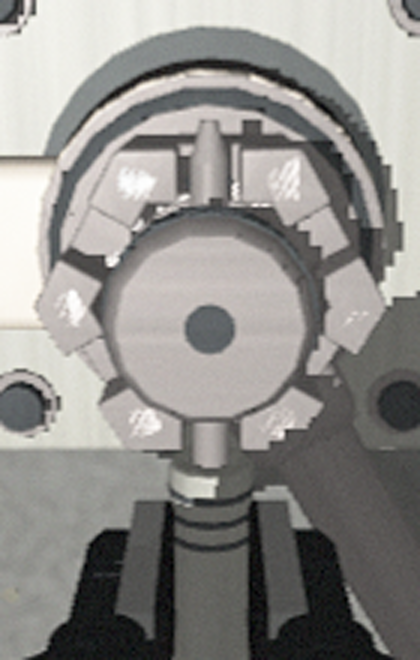

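>>> {"fn": "servo_tool", "kwargs": {"xyz": [[0.001, 0, 0], [0.002, 0, 0], [0.003, 0, 0], [0.0035, 0, 0], [0.0035, 0, 0]], "angular": [[0, 0, 0], [0, 0, 0], [0, 0, 0], [0, 0, 0], [0, 0, 0]]}}

```text
clock: 31.5
eef_pos: [0.5508, 0.0313, 0.1062]
eef_rot: [[0.007, -1.0, 0.001], [-1.0, -0.007, 0.0], [-0.0, -0.001, -1.0]]
force: [0.4, -0.6, 0.1]
grip_width: 0.0121
```

>>> {"fn": "servo_tool", "kwargs": {"xyz": [[0.0005, 0, 0], [0.0005, 0, 0]], "angular": [[0, 0, 0], [0, 0, 0]]}}

```text
clock: 31.75
eef_pos: [0.5508, 0.0308, 0.1062]
eef_rot: [[0.007, -1.0, 0.001], [-1.0, -0.007, 0.0], [-0.0, -0.001, -1.0]]
force: [0.4, -0.3, -0.3]
grip_width: 0.0122
```

>>> {"fn": "servo_tool", "kwargs": {"xyz": [[0.0005, 0, 0], [0.0005, 0, 0]], "angular": [[0, 0, 0], [0, 0, 0]]}}

```text
clock: 32.0
eef_pos: [0.5508, 0.0305, 0.1062]
eef_rot: [[0.007, -1.0, 0.001], [-1.0, -0.007, 0.0], [-0.0, -0.001, -1.0]]
force: [0.0, 0.7, -0.7]
grip_width: 0.0117
```

>>> {"fn": "servo_tool", "kwargs": {"xyz": [[0.0005, 0, 0], [0.0005, 0, 0]], "angular": [[0, 0, 0], [0, 0, 0]]}}

```text
clock: 32.25
eef_pos: [0.5508, 0.0303, 0.1062]
eef_rot: [[0.007, -1.0, 0.001], [-1.0, -0.007, 0.001], [-0.001, -0.001, -1.0]]
force: [0.1, 3.2, -0.0]
grip_width: 0.0122
```

>>> {"fn": "servo_tool", "kwargs": {"xyz": [[0.0004, 0, 0], [0.0004, 0, 0]], "angular": [[0, 0, 0], [0, 0, 0]]}}

```text
clock: 32.5
eef_pos: [0.5508, 0.0302, 0.1063]
eef_rot: [[0.008, -1.0, 0.001], [-1.0, -0.008, 0.002], [-0.002, -0.001, -1.0]]
force: [0.0, 7.3, 0.8]
grip_width: 0.0122
```

```bash
python3 -W ignore -c "
from h import *
st();s=arm.get_state();print(s['eef_pos'],s['force'])
c=arm.capture('wrist');save(c['frame'][180:310,230:340],'t',5)
"
```

```text
t 32.5 yaw -89.57 r 0.0404 ang 90.87 z 0.1063 Ftool [-7.28 -0.07 -0.82] M about axis -0.005 wristT [ 1.395  0.056 -0.014] w 0.0122 tilt [0.001 0.002] lever if touching -86.46
[0.55078375 0.0301753  0.10626777] [0.01055345 7.28030179 0.82792464]
```

View pics/t.png

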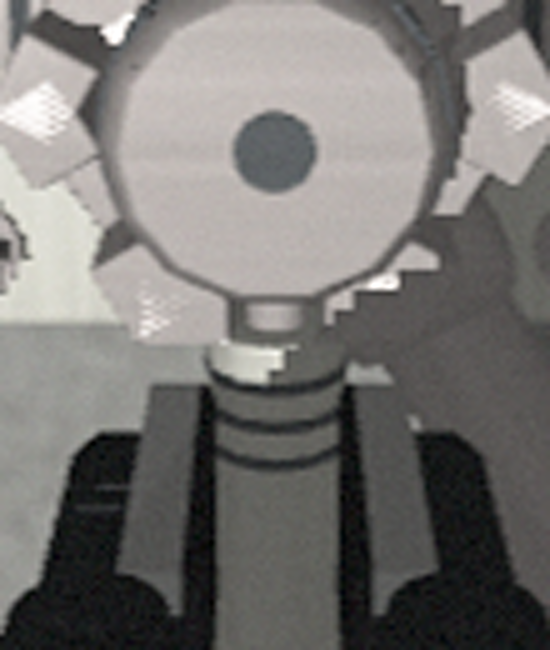

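>>> {"fn": "servo_tool", "kwargs": {"xyz": [[-0.0004, 0, 0], [-0.0004, 0, 0]], "angular": [[0, 0, 0], [0, 0, 0]]}}

```text
clock: 32.8
eef_pos: [0.5508, 0.0302, 0.1062]
eef_rot: [[0.007, -1.0, 0.001], [-1.0, -0.007, 0.001], [-0.001, -0.001, -1.0]]
force: [-0.4, 5.1, 0.7]
grip_width: 0.0121
```

>>> {"fn": "servo_tool", "kwargs": {"xyz": [[0, 0, 0], [0, 0, 0], [0, 0, 0], [0, 0, 0]], "angular": [[0, 0, 0], [0, 0, 0], [0, 0, 0], [0, 0, 0]], "grip": 0.035}}

```text
clock: 33.3
eef_pos: [0.5508, 0.0297, 0.1062]
eef_rot: [[0.007, -1.0, 0.001], [-1.0, -0.007, -0.0], [0.0, -0.001, -1.0]]
force: [-0.2, 0.6, 0.9]
grip_width: 0.0349
```

```bash
python3 -W ignore -c "
from h import *
st()
c=arm.capture('wrist');save(c['frame'][120:370,210:360],'u',2.3)
"
```

```text
t 33.3 yaw -89.61 r 0.0399 ang 90.86 z 0.1062 Ftool [-0.56  0.22 -0.93] M about axis 0.008 wristT [ 0.06   0.015 -0.038] w 0.0349 tilt [ 0.001 -0.   ] lever if touching -102.81
```

View pics/u.png

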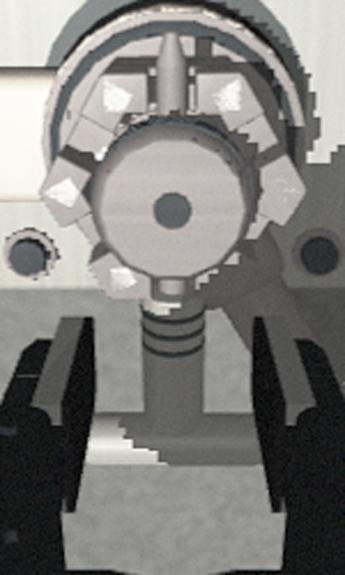

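>>> {"fn": "servo_tool", "kwargs": {"xyz": [[0, 0, -0.01], [0, 0, -0.03], [0, 0, -0.06], [0, 0, -0.1], [0, 0, -0.14], [0.0, 0, -0.14]], "angular": [[0, 0, 0], [0, 0, 0], [0, 0, 0], [0, 0, 0], [0, 0, 0], [0, 0, 0]]}}

```text
clock: 34.1
eef_pos: [0.5524, 0.0295, 0.2515]
eef_rot: [[0.007, -1.0, 0.008], [-1.0, -0.007, -0.001], [0.001, -0.008, -1.0]]
force: [0.2, 0.6, -0.7]
grip_width: 0.0345
```

```bash
python3 -W ignore -c "
from h import *
st()
c=arm.capture('wrist');save(c['frame'],'v')
c=arm.capture('side');save(c['frame'][150:270,190:330],'v_s',5)
"
```

```text
t 34.1 yaw -89.6 r 0.0397 ang 88.54 z 0.2515 Ftool [-0.63 -0.2   0.68] M about axis -0.007 wristT [-0.034 -0.02   0.013] w 0.0345 tilt [ 0.008 -0.001] lever if touching -105.02
```

View pics/v.png

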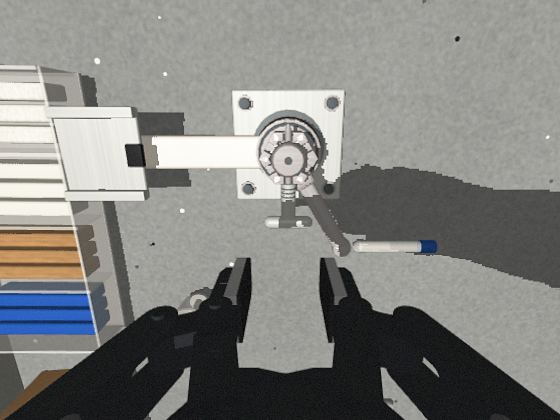

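View pics/v_s.png

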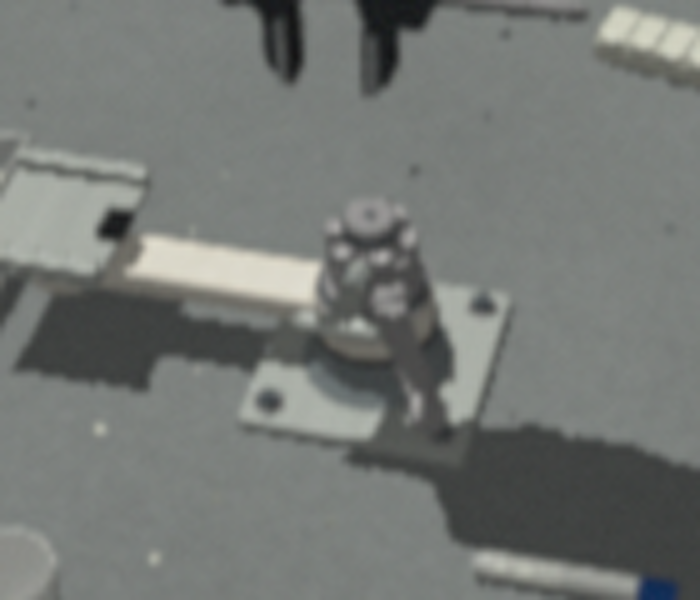

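```bash
python3 -W ignore -c "
from h import *
c=arm.capture('wrist');save(c['frame'][105:250,240:360],'w',4)
# expected positions if home
a=[(*(CE2+r*HD),z) for r,z in((-.031,.1015),(.023,.1085),(.063,.1075))];print(proj(c,a).round(1).tolist())
"
```

```text
[[285.4, 122.1], [285.7, 184.5], [285.9, 225.6]]
```

View pics/w.png

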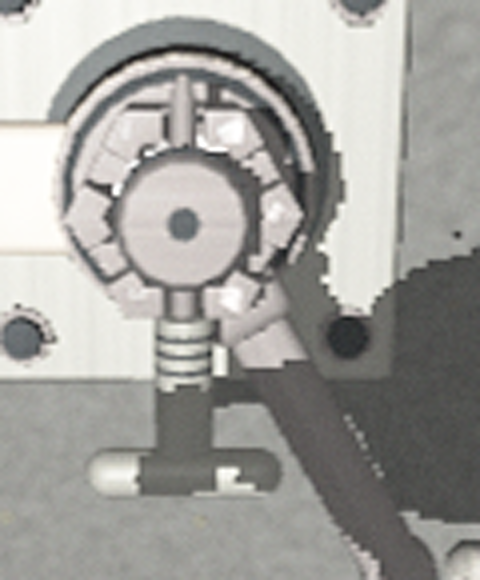

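```bash
python3 -c "
from h import *
print(arm.job_done());print(arm.get_state()['clock'])"
```

```text
the job is handed in; nothing more can be done
None
the job is handed in; nothing more can be done
```

The job is handed in, with the clock at about 34 s of the 64 s allowed. The nut is tightened, and the pin is home through slot and hole and released.

- **Nut:** I turned the lever clockwise only. It turned loose past two slot alignments. It bore after about 85° of turn, where the push rose from about 1 N to 6 N (0.6 N m). I carried on to the next alignment, with a final nudge of about 1.5°. The slot ended at about 91° in the wrist picture, against about 90.7° for the hole.
- **Pin:** I used the pin farthest to the robot's right. It went through the slot and hole from the +y side with no contact force above noise. It then met the nut with its shoulder at the predicted place. The push peaked at about 7 N, and I eased it to 5 N before letting go.
- **Last checks:** The wrist picture after lifting clear shows the shoulder against the nut, the tip out the far side, and the gripper touching nothing. I saw no bystander moved in the pictures taken along the way, but did not check each one at the end.
- **What disagreed or stayed unsure:**
    - The hole itself was never clearly visible. Its direction came from the mount plate and one partial view, and the free insertion bore it out.
    - The hole network's detections were wrong, and I ignored them.
    - In the last picture the tip and T bar were 1–3 pixels off their predicted rows.
    - The grip read 12 mm on the 14 mm barrel.

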